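Pack the job crate and bolt its lid

ROBOT

A 7-joint arm with a two-finger parallel gripper is mounted at the origin on the work surface. World frame = base frame: x ahead of the robot, y to its left, z up, the work surface at z = 0. Lengths are in m, angles in rad, forces in N, time in s.
With the tool pointing down it reaches from about 0.425 to 0.875 m from the base axis. Payload 4.7 kg.
Tool frame: the origin (TCP) lies at the very end of the fingers, on their centre line; the grasp point (between the pads) lies bot.grip_point_offset behind it (bot.grip_point_offset is the distance from the TCP to the grasp point, in m); z points along the fingers, y is the line along which they close (so a half turn about z gives the same grasp; the last joint's range is limited). The gripper opens to 87 mm and grips with 3 to 60 N. Pads are 19 mm wide; open, the fingers measure 117 mm over their backs; the gripper's body (75 mm by 190 mm) begins 51 mm behind the grasp point.
Start: joints at [0.014, 0.321, -0.07, 1.45, 0.023, 1.371, -0.057], TCP at [0.65, -0, 0.223] pointing down, gripper open.
Joint ranges: [-2.86, 2.86], [-0.3, 2.09], [-1.38, 1.24], [0.06, 2.45], [-1.56, 4.7], [0.09, 2.05], [-2.69, 2.69]. Speed limits (rad/s): [2.57, 2.57, 3.14, 3.14, 3.14, 3.14, 3.14].

INTERFACE

Orientations are given as a unit quaternion [x, y, z, w].
In Python, from station import bot gives the robot as it stands.
- The arm moves only by the tool servo_tool, never from a script. Its argument "deltas" is a list of rows, each an object with "delta_pos": the shift along the world's x, y, z in mm, a list of three; "angular": the turn, a rotation vector about the world's x, y, z in rad, a list of three; "grip": the opening, from 0 (shut) to 1 (fully open). In form: [{"delta_pos": [tx, ty, tz], "angular": [ax, ay, az], "grip": grip}, ...]. A call has 1 to 20 rows; each row shifts and turns the commanded pose from where the row before left it; what a row does not reach is not made up. A row lasts 1/8 s, in which the tool goes at most 62.5 mm and 10.7 degrees, less where a joint would pass 70% of its speed; a pose out of reach is approached as far as the arm can. A call with a gripper value outside its range is refused whole. The fingers move at their own pace and stop on an object; "grip_force" is the grip in N (left out, the last holds). Time passes only in rows, so rows that do not move let the fingers close. It gives the time, the measured TCP pose, the force, the opening and the grip force at its end, in the units of the state.
- bot.get_obs(): the state, without advancing time (a new reading comes with each control period).
- bot.snapshot(name): name is "scene" or "side" or "wrist"; returns a dict with "image" (480x640x3 uint8, blue, green, red), "camera_matrix" (3x3 intrinsics, pixels), "camera_from_world" (4x4, takes a point from world to camera coordinates); the wrist camera has in their place "tool_from_camera" (4x4, takes a point from camera to tool coordinates, whose origin is the TCP and whose axes are the flange's). Camera axes: x right, y down, z forward; pixel columns grow to the right and rows downward; lengths in m; the calibration is good to about 2 mm. A picture is of the moment at which its call begins: read the wrist's pose just before it. There is no depth.
- bot.sign_off(): hands the job in; it is judged then, once.
Trained networks look in the newest picture that a camera, given by its name, has taken for a name from the list of things; names that differ only in an ending like _2 or _b are one class to them, and where a whole thing is asked for, a point or a joint stands for the part that bears it (a point fixed in the world has none). Each returns a list of dicts, best first, with "confidence" (0 to 1); they miss things now and then, are a little off and sometimes report something else, mostly with a low value. They report only what shows in the picture. A call takes as long as a camera call. They do not tell look-alikes from the thing itself.
- bot.spot_in(camera, query): "location" ([x, y, z] in m, in the coordinates of the camera as it stood for that picture, good to about 4 mm: the middle of the surface that is visible of it).
- bot.outline_of(camera, query): "region" (480x640 bool, what is visible of it).
The state is a dict: "clock": time; "joints": joint angles; "dq": joint speeds; "tau": joint torques, N m; "ee_pos": TCP position; "ee_rot": TCP orientation; "ft_force": force on the tool from outside, world axes, zero at the start; "ft_torque": the same for the moment, N m; "finger_gap": finger opening in m; "gripper_force": force on a finger pad.
Only numpy, scipy, OpenCV 4.12 (cv2) and the standard library are available. Lean on these libraries where they do the work, as an engineer would, in place of code of your own. Each camera call takes 0.05 s, during which the arm holds its last target. There are 200 camera calls.

TASK

Pack the plywood job crate for site: put every glue bottle, stain bottle, square tin, wooden block and push block that is on the bench into it, side by side on its floor, each standing on its own base as it stands on the bench. Then shut the lid down flat on the rim, and after that slide its bolt fully home through the keeper. Leave the other things on the bench where they are, and do not shoot the bolt while the lid is up.

Things in the scene. Friction and masses are not known exactly. Their poses are not given: they have to be found in the camera images.
- crate: job crate, an open undivided plywood box that stands fast. Inside 210 (its x) by 198 (y) by 100 mm deep, walls 12, floor 10, rim 110 mm above the bench. Origin: centre of its underside, z up. Lid hinge line along x at y = -113, z = 110 mm. Outside its +y wall, a wooden carry rail (y 112 to 163 mm), its top 122 mm high and flush with the shut lid's top, bears the keeper
- crate_floor (a point): centre of the crate's inner floor, 10 mm above the crate's origin; axes as the crate's
- lid (a joint): angle of the crate's lid, rad: 0 shut flat on the rim; grows as it opens up and over to the crate's -y side, stop at 2.2. A 234 (x) by 222 mm plywood board, 12 mm thick. Its hinge is stiff: it stays where it is left and takes up to 8 N at its edge to swing, so it must be pushed over from outside and pressed down to the end
- lid_edge (a point): middle of the lid's free edge, halfway through its thickness, 224 mm from the hinge line. Its x runs along the hinge (the crate's x), y from the hinge to the free edge, z out of the lid's outer (upper) face, which is 6 mm beyond this point
- bolt (a joint): slide of the steel bolt on the lid's outer face, m: 0 drawn back, 0.045 fully home through the keeper. It slides along the lid's y, out past the free edge, stays where it is left and takes about 3 N. With the lid shut its tip enters the keeper's hoop from about 0.015 on
- bolt_knob (a point): on the axis of the bolt's knob, which stands square to the lid's outer face on the lid's middle line, 15 mm in diameter (17 at its ball top). This point is 39 mm out from that face; the knob can be gripped from 28 to 58 mm out. Guide blocks before and behind it, clear of its travel, are 34 mm wide and 25 mm high
- keeper (a point): centre of the keeper's steel hoop on the carry rail (crate x = 0, y = 137 mm, 136 mm above the bench); the hoop stands 31 mm high above the rail
- glue1: one of two like bottles of wood glue: round body 60 mm in diameter with shoulders at 55 to 60 mm height. Overall 92 mm tall, with a 30 mm diameter screw cap from 62 to 92 mm height; origin at the centre of its underside, z up along its axis
- glue2: the other bottle of wood glue, the same in every way as glue1. Overall 92 mm tall, with a 30 mm diameter screw cap from 62 to 92 mm height; origin at the centre of its underside, z up along its axis
- stain: amber glass bottle of wood stain: round body 60 mm in diameter, flat shoulders at 60 mm height. Overall 92 mm tall, with a 30 mm diameter screw cap from 62 to 92 mm height; origin at the centre of its underside, z up along its axis
- tin: square metal tin of oil finish: body 56 by 56 mm, 58 mm high, sides along its x and y. Overall 92 mm tall, with a 30 mm diameter screw cap from 62 to 92 mm height; origin at the centre of its underside, z up along its axis
- block: plain dark hardwood block 165 mm long (its x) by 54 mm wide (its y) by 66 mm high; origin at the centre of its underside, z up
- pushblock: table-saw push block: plywood sole 165 mm long (its x) by 60 mm wide (its y) by 22 mm thick, with an upright wooden grip 110 mm long (x) by 28 mm wide (y) on its middle, from 22 to 72 mm height; origin at the centre of its underside, z up
- pencil: flat red carpenter's pencil, 175 by 14 by 8 mm; stays on the bench. Origin at the centre of its underside
- mug: blue mug, 82 mm across, 92 mm high; stays on the bench. Origin at the centre of its underside
- hammer: claw hammer, 300 mm, dark grip; stays on the bench. Origin in the middle of its length, at the underside
- square: aluminium speed square, 175 mm, flat on the bench; stays there. Origin near its middle, at the underside
- notebook: notebook with black cover, 145 by 210 by 14 mm; stays on the bench. Origin at the centre of its underside
- tape: grey tape measure, 72 by 40 by 70 mm; stays on the bench. Origin at the centre of its underside
Things that resemble listed ones, but are neither listed nor needed, are in the scene too. Leave any pink look-alike of the glue2 alone.

How it is judged:
By the outcome, as a careful person would: the job done as asked, in the order asked, and still so for the second after the job is handed in, with the robot touching nothing.
Of glue1, glue2, stain, tin, block, pushblock only 4 to 5 are there at a start; the rules pass over those that are not, and their reading is None.
At some moment in a run one of glue1, glue2, stain, tin, block, pushblock may be knocked a few centimetres aside while the robot is not near it.
It also fails if it takes over 210 s, if anything falls off the work surface, if the arm or the gripper's body presses on something with over 40 N, if the wrist force passes 120 N, or if a joint passes its speed limit or range.

## Working session

There is one attempt and no reset: what is moved stays moved. The work goes in short steps, Python scripts to look and compute and a tool call to move; the robot and the scene stay as the last step left them, time stands still between calls to the robot, and variables do not carry over. Pictures are saved under pics/ and viewed, at most 19 in all, crops included, and the job is handed in when it is done.

Besides the shell and the picture viewer there is one more tool, called after "Request:" as name(argument=value, ...) on one line, values as JSON. servo_tool: Moves the arm, as the interface text tells. Its arguments: {"type":"object","properties":{"deltas":{"type":"array"},"grip_force":{"type":"number"}},"required":["deltas"]}

```bash
ls; mkdir -p pics
cat > h.py <<'E'
import numpy as np, cv2
from scipy.spatial.transform import Rotation as R
from station import bot
def snap(c):
    o=bot.get_obs(); s=bot.snapshot(c)
    if 'camera_from_world' in s: W=np.linalg.inv(np.array(s['camera_from_world']))
    else:
        T=np.eye(4);T[:3,:3]=R.from_quat(o['ee_rot']).as_matrix();T[:3,3]=o['ee_pos'];W=T@np.array(s['tool_from_camera'])
    return np.array(s['image']),np.array(s['camera_matrix']),W
def ray(K,W,uv,z):
    uv=np.atleast_2d(uv).astype(float)
    d=np.c_[uv,np.ones(len(uv))]@np.linalg.inv(K).T@W[:3,:3].T
    return W[:3,3]+d*((z-W[2,3])/d[:,2])[:,None]
def proj(K,W,p):
    q=(np.atleast_2d(p)-W[:3,3])@W[:3,:3]@K.T
    return q[:,:2]/q[:,2:]
def spots(c,W,names,th=0.3):
    for n in names:
        for r in bot.spot_in(c,n):
            if r['confidence']>th: print(c,n,round(r['confidence'],2),np.round(W[:3,:3]@np.array(r['location'])+W[:3,3],3))
E
python3 - <<'E'
from h import *
print(bot.grip_point_offset)
N=['crate','lid_edge','bolt_knob','keeper','glue1','stain','tin','block','pushblock','mug','tape']
for c in ['scene','side']:
    im,K,W=snap(c);cv2.imwrite(f'pics/{c}0.png',im);print(c,np.round(W,3).tolist())
    spots(c,W,N)
E
```

```text
pics
0.0187
scene [[-0.842, 0.428, -0.329, 1.1], [0.539, 0.653, -0.532, 0.937], [-0.013, -0.625, -0.78, 1.48], [0.0, 0.0, 0.0, 1.0]]
scene crate 0.85 [ 0.559 -0.14   0.11 ]
scene lid_edge 0.81 [ 0.577 -0.254  0.204]
scene glue1 0.73 [0.437 0.161 0.056]
scene glue1 0.63 [0.351 0.077 0.055]
scene glue1 0.55 [0.568 0.164 0.055]
scene stain 0.62 [0.541 0.464 0.054]
scene block 0.59 [0.428 0.336 0.062]
scene pushblock 0.96 [0.626 0.331 0.025]
scene mug 0.61 [0.738 0.249 0.045]
scene mug 0.46 [0.435 0.166 0.053]
scene tape 0.94 [0.688 0.433 0.068]
scene tape 0.61 [0.244 0.314 0.015]
side [[-0.783, -0.359, 0.508, -0.12], [-0.622, 0.45, -0.641, 0.834], [0.002, -0.818, -0.576, 0.83], [0.0, 0.0, 0.0, 1.0]]
side crate 0.96 [ 0.516 -0.199  0.111]
side crate 0.65 [ 0.503 -0.257  0.215]
side lid_edge 0.62 [ 0.497 -0.256  0.221]
side bolt_knob 0.36 [ 0.501 -0.259  0.221]
side keeper 0.57 [ 0.516 -0.205  0.115]
side glue1 0.94 [0.33  0.087 0.052]
side glue1 0.86 [0.545 0.166 0.046]
side glue1 0.63 [0.417 0.167 0.05 ]
side stain 0.64 [0.511 0.471 0.058]
side block 0.77 [0.398 0.336 0.061]
side block 0.64 [0.413 0.169 0.051]
side block 0.4 [0.511 0.471 0.058]
side pushblock 0.85 [0.597 0.331 0.021]
side mug 0.71 [0.721 0.273 0.057]
side tape 0.55 [0.655 0.429 0.048]
```

View pics/scene0.png

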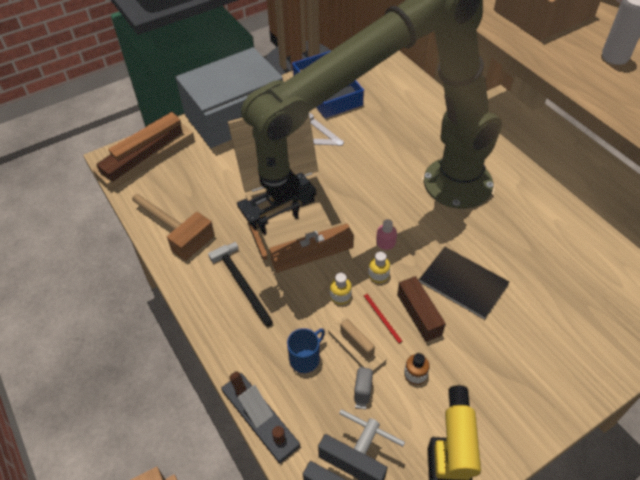

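View pics/side0.png

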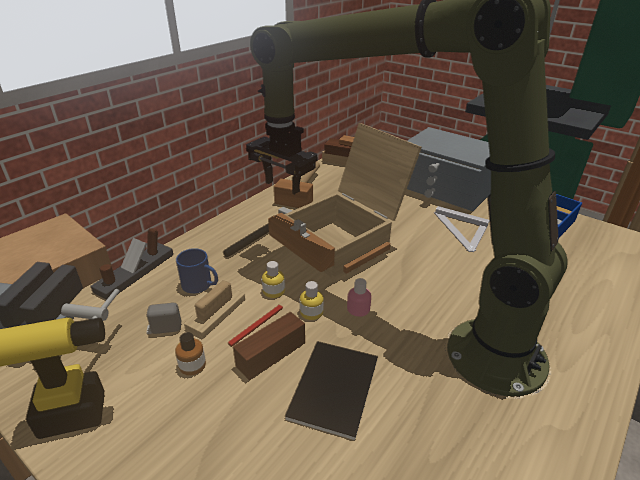

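The scene picture shows two yellow glues at (340,288) and (380,265), with the pink look-alike at (387,237). The stain is at (417,368), the dark block at (421,308) and the push block at (355,345). I see no tin. The crate is near (300,210) with its lid up. Next I'll raise the wrist camera over the crate.

Request:
servo_tool(deltas=[{"delta_pos": [0, 0, 50], "angular": [0, 0, 0], "grip": 1}, {"delta_pos": [-20, -10, 50], "angular": [0, 0, 0], "grip": 1}, {"delta_pos": [-20, -10, 50], "angular": [0, 0, 0], "grip": 1}, {"delta_pos": [-20, -10, 50], "angular": [0, 0, 0], "grip": 1}, {"delta_pos": [-20, -10, 40], "angular": [0, 0, 0], "grip": 1}, {"delta_pos": [-20, -10, 0], "angular": [0, 0, 0], "grip": 1}, {"delta_pos": [0, 0, 0], "angular": [0, 0, 0], "grip": 1}, {"delta_pos": [0, 0, 0], "angular": [0, 0, 0], "grip": 1}])

```text
clock: 2.2
ee_pos: [0.5503, -0.0495, 0.4619]
ee_rot: [0.707, 0.707, -0.0, -0.0]
ft_force: [-0.1, 0.7, 0.0]
finger_gap: 0.0871
gripper_force: 0.0
```

Run:
```python
from h import *
import pickle
N=['crate','lid_edge','bolt_knob','keeper']
D={}
for c in ['wrist','scene','side']:
    im,K,W=snap(c);cv2.imwrite(f'pics/{c}1.png',im)
    if c=='wrist': print(np.round(W,3)); spots(c,W,N)
    m={}
    for n in ['glue1','stain','block','pushblock','crate','lid']:
        m[n]=[(r['confidence'],r['region']) for r in bot.outline_of(c,n) if r['confidence']>.3]
        if c!='wrist':
            for a,b in m[n]: print(c,n,round(a,2),b.sum(),np.round(np.argwhere(b).mean(0)[::-1]))
    D[c]=(im,K,W,m)
pickle.dump(D,open('d1.pkl','wb'))
```

```text
[[ 1.     0.001 -0.     0.55 ]
 [ 0.001 -0.956 -0.292  0.031]
 [-0.     0.292 -0.956  0.624]
 [ 0.     0.     0.     1.   ]]
wrist crate 0.94 [ 0.533 -0.15   0.11 ]
wrist lid_edge 0.8 [ 0.495 -0.26   0.237]
wrist lid_edge 0.69 [0.558 0.141 0.056]
wrist keeper 0.74 [ 0.534 -0.148  0.11 ]
scene glue1 0.82 484 [386. 236.]
scene glue1 0.79 512 [379. 268.]
scene glue1 0.78 548 [340. 289.]
scene stain 0.62 630 [416. 369.]
scene block 0.64 1637 [421. 309.]
scene pushblock 0.58 1492 [357. 345.]
scene crate 0.9 12496 [287. 192.]
scene lid 0.78 4986 [273. 150.]
side glue1 0.91 743 [311. 301.]
side glue1 0.83 711 [359. 298.]
side glue1 0.78 658 [273. 281.]
side stain 0.61 970 [190. 354.]
side stain 0.32 4958 [378. 170.]
side block 0.76 2678 [269. 345.]
side pushblock 0.95 1768 [214. 309.]
side crate 0.88 12033 [352. 207.]
side lid 0.8 4960 [378. 170.]
side lid 0.39 12009 [352. 208.]
```

View pics/wrist1.png

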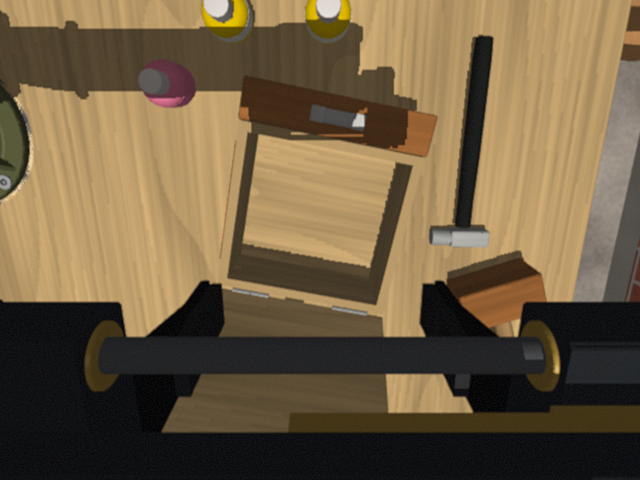

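```bash
cat > fit.py <<'E'
from h import *
import pickle
from scipy.optimize import minimize,differential_evolution
def circ(r,z,n=24):
    a=np.arange(n)*2*np.pi/n
    return np.c_[r*np.cos(a),r*np.sin(a),np.full(n,z)]
def box(lx,ly,z0,z1): return np.array([[sx*lx/2,sy*ly/2,z] for sx in(-1,1) for sy in(-1,1) for z in(z0,z1)])
GL=[np.r_[circ(.03,0),circ(.03,.056),circ(.0225,.06)],np.r_[circ(.015,.06),circ(.015,.092)]]
ST=[np.r_[circ(.03,0),circ(.03,.06)],np.r_[circ(.015,.06),circ(.015,.092)]]
BL=[box(.165,.054,0,.066)]
PB=[box(.165,.06,0,.022),box(.11,.028,.022,.072)]
S=4
def sil(parts,p,K,W):
    c,s=np.cos(p[2]),np.sin(p[2]);m=np.zeros((480,640),np.uint8)
    for P in parts:
        q=P@np.array([[c,s,0],[-s,c,0],[0,0,1]])+[p[0],p[1],p[3] if len(p)>3 else 0]
        cv2.fillConvexPoly(m,np.round(cv2.convexHull(proj(K,W,q).astype(np.float32))*16).astype(np.int32),1,shift=4)
    return m.astype(bool)
def fit(parts,views,x0,yaw):
    f=lambda p:-sum(np.sum(sil(parts,[p[0],p[1],p[2] if yaw else 0],K,W)&m)/np.sum(sil(parts,[p[0],p[1],p[2] if yaw else 0],K,W)|m) for m,K,W in views)/len(views)
    b=[(x0[0]-.05,x0[0]+.05),(x0[1]-.05,x0[1]+.05)]+([(-np.pi/2,np.pi/2)] if yaw else [])
    r=differential_evolution(f,b,popsize=10,maxiter=40,seed=1,tol=1e-4)
    return r.x,-r.fun
E
python3 - <<'E'
from fit import *
D=pickle.load(open('d1.pkl','rb'))
def V(n,i,j): return [(D['scene'][3][n][i][1],)+D['scene'][1:3],(D['side'][3][n][j][1],)+D['side'][1:3]]
for nm,P,n,i,j,x0,y in [('glueA',GL,'glue1',2,2,(.555,.15),0),('glueB',GL,'glue1',1,0,(.43,.155),0),('pink',GL,'glue1',0,1,(.34,.07),0),('stain',ST,'stain',0,0,(.526,.455),0),('block',BL,'block',0,0,(.41,.32),1),('push',PB,'pushblock',0,0,(.61,.32),1)]:
    r,s=fit(P,V(n,i,j),x0,y);print(nm,np.round(r,4),round(s,3))
im,K,W=D['wrist'][:3]
print(np.round(ray(K,W,[[258,133],[411,165],[228,278],[377,303]],.11),4))
print(np.round(ray(K,W,[[245,77],[437,115],[431,155],[240,120]],.122),4))
cv2.imwrite('pics/cr.png',cv2.resize(im[60:330,200:460],None,fx=2.2,fy=2.2,interpolation=cv2.INTER_CUBIC))
im=D['side'][0];cv2.imwrite('pics/cs.png',cv2.resize(im[110:280,260:430],None,fx=3.4,fy=3.4,interpolation=cv2.INTER_CUBIC))
E
```

```text
glueA [0.56   0.1533] 0.895
glueB [0.4285 0.1542] 0.886
pink [0.34   0.0673] 0.869
stain [0.5315 0.4548] 0.88
block [0.4126 0.321  1.4022] 0.912
push [ 0.6138  0.3115 -1.4316] 0.904
[[ 0.4718  0.0068  0.11  ]
 [ 0.6623 -0.0321  0.11  ]
 [ 0.4221 -0.1856  0.11  ]
 [ 0.6273 -0.2231  0.11  ]]
[[ 0.4614  0.0701  0.122 ]
 [ 0.6867  0.0282  0.122 ]
 [ 0.6833 -0.0185  0.122 ]
 [ 0.4529  0.0223  0.122 ]]
```

View pics/cr.png

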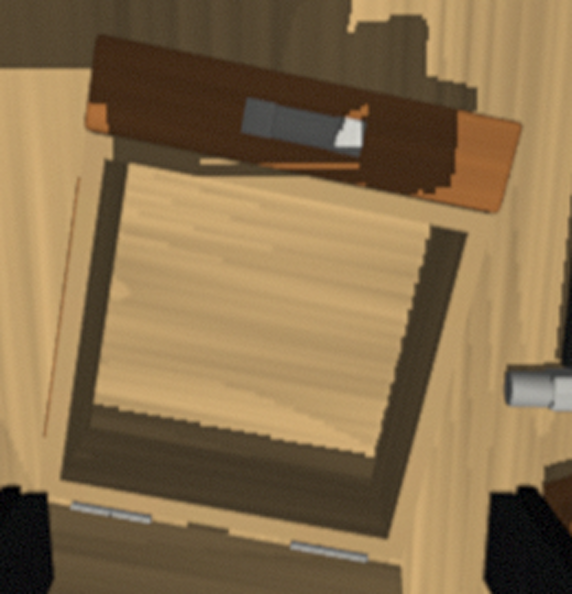

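View pics/cs.png

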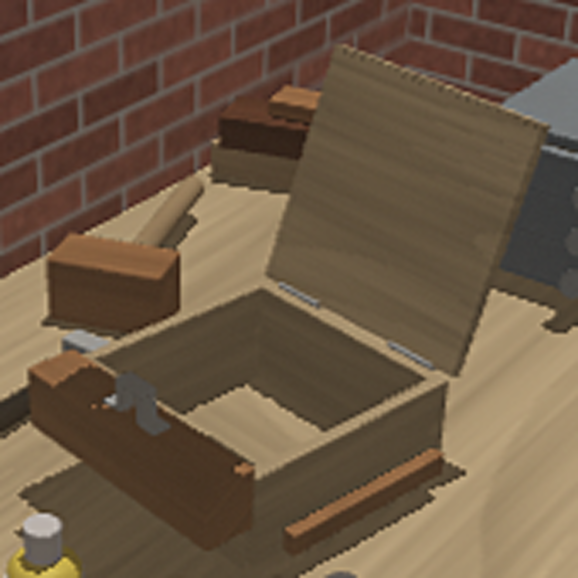

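Run:
```python
from fit import *
from scipy.optimize import least_squares
D=pickle.load(open('d1.pkl','rb'))
im,K,W=D['wrist'][:3]
P=np.array([[-.105,-.099,.11],[.105,-.099,.11],[.105,.099,.11],[-.105,.099,.11]])
uv=np.array([[228.2,277.7],[376.4,304.1],[411.8,165.5],[248.2,132.7]])
def tw(p,P): c,s=np.cos(p[2]),np.sin(p[2]); return P@np.array([[c,s,0],[-s,c,0],[0,0,1]])+[p[0],p[1],0]
r=least_squares(lambda p:(proj(K,W,tw(p,P))-uv).ravel(),[.55,-.1,-.18]);print(np.round(r.x,4),np.round(r.fun,1))
p=r.x
im,K2,W2=D['side'][:3]
cr=lambda x,y:(260+x/3.4,110+y/3.4)
uv2=np.array([cr(336,45),cr(547,125),cr(268,276),cr(458,375)])
# joint: include rim inner corners in side; lid angle
rim2=np.array([cr(262,289)]) # inner or outer (+x,-y) corner
def lid(a):
    f=np.array([0,np.cos(a),np.sin(a)]);n=np.array([0,-np.sin(a),np.cos(a)])
    h=np.array([0,-.113,.110])
    return np.array([h+f*.224+[s*.117,0,0]+n*t for t in(0,.012) for s in(1,-1)])
for a in (1.6,1.7,1.8,1.9,2.0): print(a,np.round(proj(K2,W2,tw(p,lid(a))).ravel()))
print('seen',np.round(uv2,1).ravel())
print('rim',np.round(proj(K2,W2,tw(p,P)),1).tolist(), 'rail',np.round(proj(K2,W2,tw(p,np.array([[.117,.163,.122],[-.117,.163,.122],[0,.137,.153]]))),1).tolist())
```

```text
[ 0.543  -0.1092 -0.1916] [-0.9  0.8  0.4  1.   1.3 -0.6 -0.8 -0.7]
1.6 [341. 123. 402. 147. 344. 122. 405. 146.]
1.7 [347. 122. 408. 146. 350. 121. 411. 145.]
1.8 [352. 121. 413. 145. 355. 121. 416. 145.]
1.9 [357. 121. 418. 145. 360. 122. 420. 145.]
2.0 [362. 122. 422. 146. 364. 123. 425. 147.]
seen [358.8 123.2 420.9 146.8 338.8 191.2 394.7 220.3]
rim [[386.0, 220.2], [336.7, 193.3], [287.6, 214.5], [335.9, 245.9]] rail [[267.3, 216.8], [320.9, 253.6], [299.8, 221.2]]
```

The wrist crop shows the crate's inner rim corners at (228,278), (376,304), (412,166) and (248,133). That puts the crate at (0.543, -0.109) with yaw -0.192, and its lid is at about 1.92 rad. I'm going for the block first.

Request:
servo_tool(deltas=[{"delta_pos": [-17, 46, -20], "angular": [0, 0, -0.021], "grip": 1}, {"delta_pos": [-17, 46, -20], "angular": [0, 0, -0.021], "grip": 1}, {"delta_pos": [-17, 46, -20], "angular": [0, 0, -0.021], "grip": 1}, {"delta_pos": [-17, 46, -20], "angular": [0, 0, -0.021], "grip": 1}, {"delta_pos": [-17, 46, -20], "angular": [0, 0, -0.021], "grip": 1}, {"delta_pos": [-17, 46, -20], "angular": [0, 0, -0.021], "grip": 1}, {"delta_pos": [-17, 46, -20], "angular": [0, 0, -0.021], "grip": 1}, {"delta_pos": [-18, 48, -20], "angular": [0, 0, -0.022], "grip": 1}, {"delta_pos": [0, 0, -50], "angular": [0, 0, 0], "grip": 1}, {"delta_pos": [0, 0, -50], "angular": [0, 0, 0], "grip": 1}, {"delta_pos": [0, 0, -40], "angular": [0, 0, 0], "grip": 1}, {"delta_pos": [0, 0, 0], "angular": [0, 0, 0], "grip": 1}])

```text
clock: 4.95
ee_pos: [0.4111, 0.3184, 0.1597]
ee_rot: [0.764, 0.645, -0.003, -0.0]
ft_force: [0.5, -0.3, 0.5]
finger_gap: 0.0869
gripper_force: 0.0
```

```bash
cat > loc.py <<'E'
import sys
from fit import *
M={'glueA':(GL,'glue1',0),'glueB':(GL,'glue1',0),'stain':(ST,'stain',0),'block':(BL,'block',1),'push':(PB,'pushblock',1)}
def loc(nm,x0):
    P,n,y=M[nm];vs=[]
    for c in ['scene','side']:
        im,K,W=snap(c);best=None
        uv=proj(K,W,[[x0[0],x0[1],.04]])[0]
        for r in bot.outline_of(c,n):
            m=r['region'];
            if r['confidence']<.2 or not m.any(): continue
            d=np.linalg.norm(np.argwhere(m).mean(0)[::-1]-uv)
            if d<35 and (best is None or d<best[0]): best=(d,m)
        if best: vs.append((best[1],K,W))
        else: print(c,'missing')
    if vs:
        r,s=fit(P,vs,x0,y);print(nm,np.round(r,4),round(s,3),len(vs))
loc(sys.argv[1],(float(sys.argv[2]),float(sys.argv[3])))
E
python3 loc.py block .4126 .321; python3 -c "
from station import bot;o=bot.get_obs();print(o['ee_pos'],o['ee_rot'],o['clock'])"
```

```text
block [0.4134 0.3203 1.4091] 0.885 2
[0.41426235 0.32101585 0.16499157] [7.64273084e-01 6.44889695e-01 1.97166675e-03 2.18228720e-04] 5.15
```

Request:
servo_tool(deltas=[{"delta_pos": [0, 0, -45], "angular": [0, 0, 0], "grip": 1}, {"delta_pos": [0, 0, -45], "angular": [0, 0, 0], "grip": 1}, {"delta_pos": [0, 0, -36], "angular": [0, 0, 0], "grip": 1}, {"delta_pos": [0, 0, 0], "angular": [0, 0, 0], "grip": 1}, {"delta_pos": [0, 0, 0], "angular": [0, 0, 0], "grip": 0.3}, {"delta_pos": [0, 0, 0], "angular": [0, 0, 0], "grip": 0.3}, {"delta_pos": [0, 0, 0], "angular": [0, 0, 0], "grip": 0.3}, {"delta_pos": [0, 0, 0], "angular": [0, 0, 0], "grip": 0.3}, {"delta_pos": [0, 0, 0], "angular": [0, 0, 0], "grip": 0.3}], grip_force=40)

```text
clock: 6.28
ee_pos: [0.4127, 0.3204, 0.0372]
ee_rot: [0.764, 0.645, 0.0, -0.0]
ft_force: [-2.8, 0.1, 5.7]
finger_gap: 0.0537
gripper_force: 40.0
```

Request:
servo_tool(deltas=[{"delta_pos": [0, 0, 45], "angular": [0, 0, 0], "grip": 0.3}, {"delta_pos": [0, 0, 45], "angular": [0, 0, 0], "grip": 0.3}, {"delta_pos": [0, 0, 45], "angular": [0, 0, 0], "grip": 0.3}, {"delta_pos": [0, 0, 45], "angular": [0, 0, 0], "grip": 0.3}, {"delta_pos": [13, -43, 0], "angular": [0, 0, -0.003], "grip": 0.3}, {"delta_pos": [13, -43, 0], "angular": [0, 0, -0.003], "grip": 0.3}, {"delta_pos": [13, -43, 0], "angular": [0, 0, -0.003], "grip": 0.3}, {"delta_pos": [13, -43, 0], "angular": [0, 0, -0.003], "grip": 0.3}, {"delta_pos": [13, -43, 0], "angular": [0, 0, -0.003], "grip": 0.3}, {"delta_pos": [13, -43, 0], "angular": [0, 0, -0.003], "grip": 0.3}, {"delta_pos": [13, -43, 0], "angular": [0, 0, -0.003], "grip": 0.3}, {"delta_pos": [13, -43, 0], "angular": [0, 0, -0.002], "grip": 0.3}, {"delta_pos": [13, -43, 0], "angular": [0, 0, 0], "grip": 0.3}, {"delta_pos": [13, -42, 0], "angular": [0, 0, 0], "grip": 0.3}, {"delta_pos": [0, 0, 0], "angular": [0, 0, 0], "grip": 0.3}, {"delta_pos": [0, 0, 0], "angular": [0, 0, 0], "grip": 0.3}])

```text
clock: 8.28
ee_pos: [0.5424, -0.1085, 0.2153]
ee_rot: [0.772, 0.636, -0.001, -0.001]
ft_force: [-0.8, 0.8, -4.1]
finger_gap: 0.0538
gripper_force: 40.0
```

Run:
```python
from h import *
im,K,W=snap('side');a=im[100:280,240:430]
im,K,W=snap('wrist');
cv2.imwrite('pics/s2.png',np.hstack([cv2.resize(a,(400,380)),cv2.resize(im,(400,380))]))
o=bot.get_obs();print(o['ee_pos'],o['ee_rot'],o['finger_gap'])
```

```text
[ 0.54266782 -0.10747008  0.21595972] [ 7.70958744e-01  6.36884768e-01 -1.99174203e-04 -6.05816991e-04] 0.05388011552496548
```

View pics/s2.png

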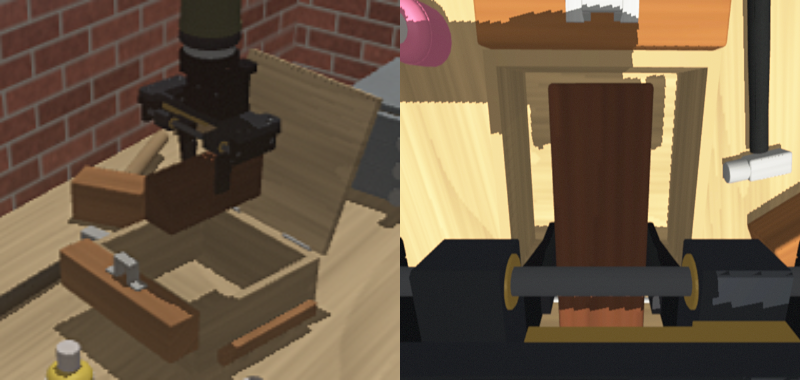

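The block hangs level and aligned over the crate, with its end at (605,85) and even gaps on both sides. Lowering it now.

Request:
servo_tool(deltas=[{"delta_pos": [0, -1, -40], "angular": [0, 0, 0], "grip": 0.3}, {"delta_pos": [0, -1, -40], "angular": [0, 0, 0], "grip": 0.3}, {"delta_pos": [0, 0, -40], "angular": [0, 0, 0], "grip": 0.3}, {"delta_pos": [0, 0, -30], "angular": [0, 0, 0], "grip": 0.3}, {"delta_pos": [0, 0, -12], "angular": [0, 0, 0], "grip": 0.3}, {"delta_pos": [0, 0, -6], "angular": [0, 0, 0], "grip": 0.3}, {"delta_pos": [0, 0, 0], "angular": [0, 0, 0], "grip": 0.3}, {"delta_pos": [0, 0, 0], "angular": [0, 0, 0], "grip": 0.3}])

```text
clock: 9.38
ee_pos: [0.5441, -0.1111, 0.0499]
ee_rot: [0.772, 0.636, 0.001, 0.001]
ft_force: [0.7, 0.3, -3.9]
finger_gap: 0.0539
gripper_force: 40.0
```

Request:
servo_tool(deltas=[{"delta_pos": [0, 0, -2], "angular": [0, 0, 0], "grip": 0.3}, {"delta_pos": [0, 0, -1], "angular": [0, 0, 0], "grip": 0.3}, {"delta_pos": [0, 0, 0], "angular": [0, 0, 0], "grip": 0.3}, {"delta_pos": [0, 0, 0], "angular": [0, 0, 0], "grip": 0.75}, {"delta_pos": [0, 0, 0], "angular": [0, 0, 0], "grip": 0.75}, {"delta_pos": [0, 0, 0], "angular": [0, 0, 0], "grip": 0.75}, {"delta_pos": [0, 0, 20], "angular": [0, 0, 0], "grip": 0.75}, {"delta_pos": [0, 0, 45], "angular": [0, 0, 0], "grip": 0.75}, {"delta_pos": [0, 0, 45], "angular": [0, 0, 0], "grip": 0.75}, {"delta_pos": [0, 0, 45], "angular": [0, 0, 0], "grip": 1}, {"delta_pos": [7, 42, 10], "angular": [0, 0, 0.03], "grip": 1}, {"delta_pos": [7, 42, 0], "angular": [0, 0, 0.03], "grip": 1}, {"delta_pos": [7, 42, 0], "angular": [0, 0, 0.03], "grip": 1}, {"delta_pos": [7, 42, 0], "angular": [0, 0, 0.03], "grip": 1}, {"delta_pos": [7, 42, 0], "angular": [0, 0, 0.03], "grip": 1}, {"delta_pos": [7, 42, 0], "angular": [0, 0, 0.03], "grip": 1}, {"delta_pos": [7, 42, 0], "angular": [0, 0, 0.03], "grip": 1}, {"delta_pos": [7, 42, 0], "angular": [0, 0, 0.03], "grip": 1}, {"delta_pos": [7, 42, 0], "angular": [0, 0, 0.03], "grip": 1}, {"delta_pos": [7, 44, 0], "angular": [0, 0, 0.06], "grip": 1}])

```text
clock: 11.88
ee_pos: [0.6133, 0.312, 0.2104]
ee_rot: [0.656, 0.755, -0.0, 0.0]
ft_force: [0.9, 0.3, 0.5]
finger_gap: 0.0871
gripper_force: 0.0
```

```bash
python3 loc.py push .6138 .3115; python3 -c "
from station import bot;o=bot.get_obs();print(o['ee_pos'],o['ee_rot'],o['clock'])"
```

```text
push [ 0.6149  0.3107 -1.437 ] 0.889 2
[0.61249781 0.31192836 0.20982033] [ 6.55993694e-01  7.54766180e-01 -4.86413603e-04 -2.25799081e-04] 12.075
```

Request:
servo_tool(deltas=[{"delta_pos": [2, -1, -45], "angular": [0, 0, 0], "grip": 1}, {"delta_pos": [0, 0, -45], "angular": [0, 0, 0], "grip": 1}, {"delta_pos": [0, 0, -45], "angular": [0, 0, 0], "grip": 1}, {"delta_pos": [0, 0, -33], "angular": [0, 0, 0], "grip": 1}, {"delta_pos": [0, 0, 0], "angular": [0, 0, 0], "grip": 0.1}, {"delta_pos": [0, 0, 0], "angular": [0, 0, 0], "grip": 0.1}, {"delta_pos": [0, 0, 0], "angular": [0, 0, 0], "grip": 0.1}, {"delta_pos": [0, 0, 0], "angular": [0, 0, 0], "grip": 0.1}, {"delta_pos": [0, 0, 0], "angular": [0, 0, 0], "grip": 0.1}, {"delta_pos": [0, 0, 0], "angular": [0, 0, 0], "grip": 0.1}])

```text
clock: 13.32
ee_pos: [0.6151, 0.31, 0.0428]
ee_rot: [0.657, 0.754, 0.0, 0.0]
ft_force: [0.2, -0.3, 0.8]
finger_gap: 0.0349
gripper_force: 0.0
```

Request:
servo_tool(deltas=[{"delta_pos": [0, 0, 0], "angular": [0, 0, 0], "grip": 0.1}, {"delta_pos": [0, 0, 0], "angular": [0, 0, 0], "grip": 0.1}, {"delta_pos": [0, 0, 0], "angular": [0, 0, 0], "grip": 0.1}])

```text
clock: 13.7
ee_pos: [0.6144, 0.31, 0.0425]
ee_rot: [0.657, 0.754, -0.0, -0.0]
ft_force: [-3.3, 0.0, 3.1]
finger_gap: 0.0278
gripper_force: 40.0
```

Request:
servo_tool(deltas=[{"delta_pos": [0, 0, 45], "angular": [0, 0, 0], "grip": 0.1}, {"delta_pos": [0, 0, 45], "angular": [0, 0, 0], "grip": 0.1}, {"delta_pos": [0, 0, 45], "angular": [0, 0, 0], "grip": 0.1}, {"delta_pos": [0, 0, 40], "angular": [0, 0, 0], "grip": 0.1}, {"delta_pos": [0, -43, 0], "angular": [0, 0, -0.033], "grip": 0.1}, {"delta_pos": [0, -43, 0], "angular": [0, 0, -0.033], "grip": 0.1}, {"delta_pos": [0, -43, 0], "angular": [0, 0, -0.033], "grip": 0.1}, {"delta_pos": [0, -43, 0], "angular": [0, 0, -0.033], "grip": 0.1}, {"delta_pos": [0, -43, 0], "angular": [0, 0, -0.033], "grip": 0.1}, {"delta_pos": [0, -43, 0], "angular": [0, 0, -0.033], "grip": 0.1}, {"delta_pos": [0, -43, 0], "angular": [0, 0, -0.033], "grip": 0.1}, {"delta_pos": [-1, -43, 0], "angular": [0, 0, -0.033], "grip": 0.1}, {"delta_pos": [-1, -44, 0], "angular": [0, 0, -0.033], "grip": 0.1}, {"delta_pos": [-1, -44, 0], "angular": [0, 0, -0.034], "grip": 0.1}, {"delta_pos": [0, 0, 0], "angular": [0, 0, 0], "grip": 0.1}, {"delta_pos": [0, 0, 0], "angular": [0, 0, 0], "grip": 0.1}])

```text
clock: 15.7
ee_pos: [0.612, -0.1217, 0.2166]
ee_rot: [0.772, 0.636, 0.0, -0.0]
ft_force: [0.9, 0.9, -3.7]
finger_gap: 0.0277
gripper_force: 40.0
```

Run:
```python
from h import *
im,K,W=snap('side');a=im[100:280,240:430]
im,K,W=snap('wrist');
cv2.imwrite('pics/s3.png',np.hstack([cv2.resize(a,(400,380)),cv2.resize(im,(400,380))]))
o=bot.get_obs();print(o['ee_pos'],o['ee_rot'],o['finger_gap'])
```

```text
[ 0.61224615 -0.1202884   0.21699038] [ 7.71190636e-01  6.36604138e-01  1.56796195e-04 -3.88629984e-04] 0.028071360386523275
```

View pics/s3.png

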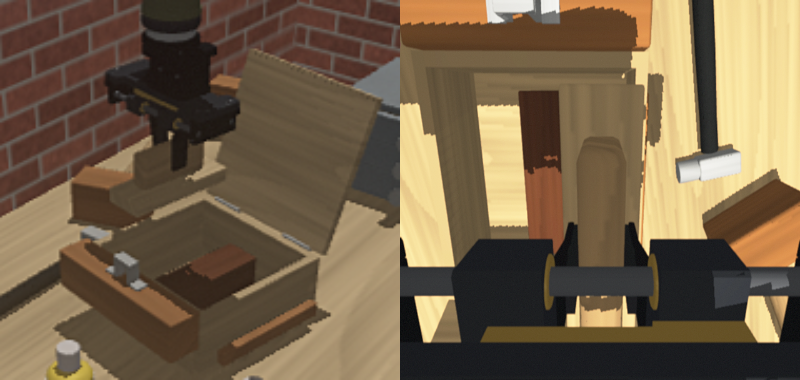

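The block stands in the crate and the push block is lined up to its right. Lowering.

Request:
servo_tool(deltas=[{"delta_pos": [0, -1, -40], "angular": [0, 0, 0], "grip": 0.1}, {"delta_pos": [0, -1, -40], "angular": [0, 0, 0], "grip": 0.1}, {"delta_pos": [0, 0, -40], "angular": [0, 0, 0], "grip": 0.1}, {"delta_pos": [0, 0, -26], "angular": [0, 0, 0], "grip": 0.1}, {"delta_pos": [0, 0, -10], "angular": [0, 0, 0], "grip": 0.1}, {"delta_pos": [0, 0, -6], "angular": [0, 0, 0], "grip": 0.1}, {"delta_pos": [0, 0, 0], "angular": [0, 0, 0], "grip": 0.1}, {"delta_pos": [0, 0, 0], "angular": [0, 0, 0], "grip": 0.1}])

```text
clock: 16.8
ee_pos: [0.6129, -0.1241, 0.0569]
ee_rot: [0.772, 0.636, 0.001, 0.001]
ft_force: [0.4, 0.0, -3.1]
finger_gap: 0.0275
gripper_force: 40.0
```

Request:
servo_tool(deltas=[{"delta_pos": [0, 0, -3], "angular": [0, 0, 0], "grip": 0.1}, {"delta_pos": [0, 0, -1], "angular": [0, 0, 0], "grip": 0.1}, {"delta_pos": [0, 0, 0], "angular": [0, 0, 0], "grip": 0.1}, {"delta_pos": [0, 0, 0], "angular": [0, 0, 0], "grip": 0.46}, {"delta_pos": [0, 0, 0], "angular": [0, 0, 0], "grip": 0.46}, {"delta_pos": [0, 0, 0], "angular": [0, 0, 0], "grip": 0.46}, {"delta_pos": [0, 0, 20], "angular": [0, 0, 0], "grip": 0.46}, {"delta_pos": [0, 0, 45], "angular": [0, 0, 0], "grip": 0.46}, {"delta_pos": [0, 0, 45], "angular": [0, 0, 0], "grip": 0.46}, {"delta_pos": [0, 0, 45], "angular": [0, 0, 0], "grip": 0.8}, {"delta_pos": [-8, 58, 5], "angular": [0, 0, 0], "grip": 0.8}, {"delta_pos": [-8, 58, 0], "angular": [0, 0, 0], "grip": 0.8}, {"delta_pos": [-8, 58, 0], "angular": [0, 0, 0], "grip": 0.8}, {"delta_pos": [-8, 58, 0], "angular": [0, 0, 0], "grip": 0.8}, {"delta_pos": [-8, 58, 0], "angular": [0, 0, 0], "grip": 0.8}, {"delta_pos": [-8, 58, 0], "angular": [0, 0, 0], "grip": 0.8}, {"delta_pos": [-8, 58, 0], "angular": [0, 0, 0], "grip": 0.8}, {"delta_pos": [-8, 58, 0], "angular": [0, 0, 0], "grip": 0.8}, {"delta_pos": [-8, 58, 0], "angular": [0, 0, 0], "grip": 0.8}, {"delta_pos": [-9, 56, 0], "angular": [0, 0, 0], "grip": 0.8}])

```text
clock: 19.3
ee_pos: [0.5315, 0.4562, 0.213]
ee_rot: [0.772, 0.635, 0.001, 0.0]
ft_force: [0.8, 0.5, -0.1]
finger_gap: 0.0696
gripper_force: 0.0
```

```bash
python3 loc.py stain .5315 .4548
python3 - <<'E'
from h import *
im,K,W=snap('wrist');im2,_,_=snap('side')
cv2.imwrite('pics/s4.png',np.hstack([cv2.resize(im2,(400,400)),cv2.resize(im,(400,400))]))
spots('wrist',W,['stain'])
o=bot.get_obs();print(o['ee_pos'],o['ee_rot'],o['finger_gap'])
E
```

```text
stain [0.5328 0.4559] 0.899 2
wrist stain 0.7 [0.527 0.464 0.059]
[0.53263157 0.45208187 0.21217076] [7.72852923e-01 6.34584544e-01 4.34253102e-04 7.92325006e-04] 0.06966508454579862
```

View pics/s4.png

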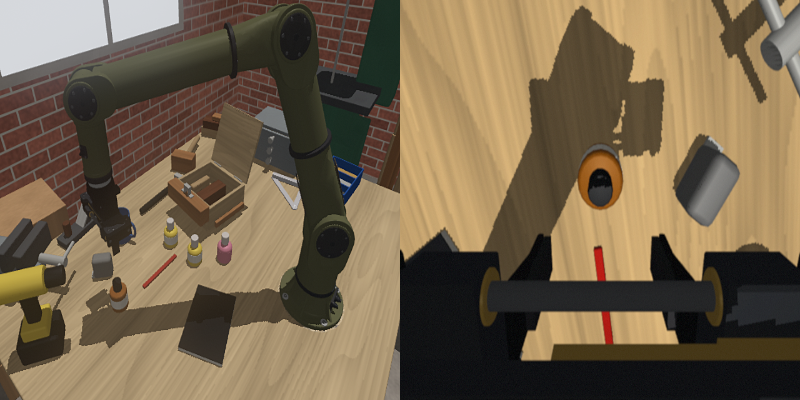

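The wrist picture shows the stain bottle centred between the fingers at (600,180), and both long items are in the crate. Picking the stain by its cap.

Request:
servo_tool(deltas=[{"delta_pos": [0, 1, -45], "angular": [0, 0, 0], "grip": 0.8}, {"delta_pos": [0, 0, -45], "angular": [0, 0, 0], "grip": 0.7}, {"delta_pos": [0, 0, -40], "angular": [0, 0, 0], "grip": 0.7}, {"delta_pos": [0, 0, -13], "angular": [0, 0, 0], "grip": 0.7}, {"delta_pos": [0, 0, 0], "angular": [0, 0, 0], "grip": 0.1}, {"delta_pos": [0, 0, 0], "angular": [0, 0, 0], "grip": 0.1}, {"delta_pos": [0, 0, 0], "angular": [0, 0, 0], "grip": 0.1}, {"delta_pos": [0, 0, 0], "angular": [0, 0, 0], "grip": 0.1}, {"delta_pos": [0, 0, 0], "angular": [0, 0, 0], "grip": 0.1}, {"delta_pos": [0, 0, 0], "angular": [0, 0, 0], "grip": 0.1}], grip_force=30)

```text
clock: 20.9
ee_pos: [0.5308, 0.4559, 0.0698]
ee_rot: [0.772, 0.636, 0.001, -0.0]
ft_force: [-1.9, -0.4, 6.2]
finger_gap: 0.0294
gripper_force: 29.9
```

Request:
servo_tool(deltas=[{"delta_pos": [0, 0, 40], "angular": [0, 0, 0], "grip": 0.1}, {"delta_pos": [0, 0, 50], "angular": [0, 0, 0], "grip": 0.1}, {"delta_pos": [0, 0, 40], "angular": [0, 0, 0], "grip": 0.1}, {"delta_pos": [0, 0, 20], "angular": [0, 0, 0], "grip": 0.1}, {"delta_pos": [-5, -44, 0], "angular": [0, 0, 0], "grip": 0.1}, {"delta_pos": [-5, -44, 0], "angular": [0, 0, 0], "grip": 0.1}, {"delta_pos": [-5, -44, 0], "angular": [0, 0, 0], "grip": 0.1}, {"delta_pos": [-5, -44, 0], "angular": [0, 0, 0], "grip": 0.1}, {"delta_pos": [-5, -44, 0], "angular": [0, 0, 0], "grip": 0.1}, {"delta_pos": [-5, -44, 0], "angular": [0, 0, 0], "grip": 0.1}, {"delta_pos": [-5, -44, 0], "angular": [0, 0, 0], "grip": 0.1}, {"delta_pos": [-5, -44, 0], "angular": [0, 0, 0], "grip": 0.1}, {"delta_pos": [-5, -44, 0], "angular": [0, 0, 0], "grip": 0.1}, {"delta_pos": [-5, -44, 0], "angular": [0, 0, 0], "grip": 0.1}, {"delta_pos": [-5, -44, 0], "angular": [0, 0, 0], "grip": 0.1}, {"delta_pos": [-4, -44, 0], "angular": [0, 0, 0], "grip": 0.1}, {"delta_pos": [-4, -44, 0], "angular": [0, 0, 0], "grip": 0.1}, {"delta_pos": [-4, -44, 0], "angular": [0, 0, 0], "grip": 0.1}, {"delta_pos": [0, 0, 0], "angular": [0, 0, 0], "grip": 0.1}, {"delta_pos": [0, 0, 0], "angular": [0, 0, 0], "grip": 0.1}])

```text
clock: 23.4
ee_pos: [0.4633, -0.1604, 0.2172]
ee_rot: [0.772, 0.636, -0.001, -0.001]
ft_force: [-0.4, -0.2, -3.4]
finger_gap: 0.0291
gripper_force: 30.0
```

Run:
```python
from h import *
im,K,W=snap('side');a=im[100:280,240:430]
im,K,W=snap('wrist');
cv2.imwrite('pics/s5.png',np.hstack([cv2.resize(a,(400,380)),cv2.resize(im,(400,380))]))
o=bot.get_obs();print(o['ee_pos'],o['ee_rot'],o['finger_gap'])
```

```text
[ 0.46387691 -0.15962099  0.21779194] [ 7.71290187e-01  6.36483240e-01 -2.97979853e-04 -6.65960845e-04] 0.029430209090932365
```

View pics/s5.png

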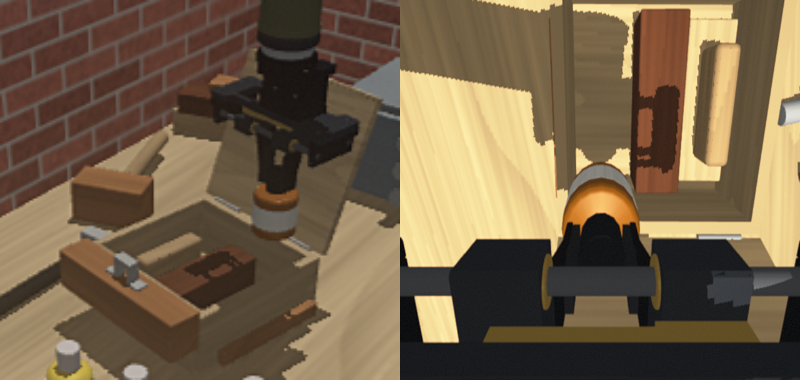

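The stain is upright over its corner, and the block and push block stand side by side. Lowering.

Request:
servo_tool(deltas=[{"delta_pos": [0, 0, -40], "angular": [0, 0, 0], "grip": 0.1}, {"delta_pos": [0, 0, -40], "angular": [0, 0, 0], "grip": 0.1}, {"delta_pos": [0, 0, -30], "angular": [0, 0, 0], "grip": 0.1}, {"delta_pos": [0, 0, -16], "angular": [0, 0, 0], "grip": 0.1}, {"delta_pos": [0, 0, -8], "angular": [0, 0, 0], "grip": 0.1}, {"delta_pos": [0, 0, -3], "angular": [0, 0, 0], "grip": 0.1}, {"delta_pos": [0, 0, 0], "angular": [0, 0, 0], "grip": 0.1}, {"delta_pos": [0, 0, 0], "angular": [0, 0, 0], "grip": 0.1}])

```text
clock: 24.5
ee_pos: [0.4647, -0.1612, 0.0824]
ee_rot: [0.772, 0.636, 0.0, 0.001]
ft_force: [0.6, -0.2, -2.6]
finger_gap: 0.0294
gripper_force: 30.0
```

Request:
servo_tool(deltas=[{"delta_pos": [0, 0, -2], "angular": [0, 0, 0], "grip": 0.1}, {"delta_pos": [0, 0, -1], "angular": [0, 0, 0], "grip": 0.1}, {"delta_pos": [0, 0, 0], "angular": [0, 0, 0], "grip": 0.1}, {"delta_pos": [0, 0, 0], "angular": [0, 0, 0], "grip": 0.44}, {"delta_pos": [0, 0, 0], "angular": [0, 0, 0], "grip": 0.44}, {"delta_pos": [0, 0, 0], "angular": [0, 0, 0], "grip": 0.44}, {"delta_pos": [0, 0, 15], "angular": [0, 0, 0], "grip": 0.44}, {"delta_pos": [0, 0, 45], "angular": [0, 0, 0], "grip": 0.44}, {"delta_pos": [0, 0, 45], "angular": [0, 0, 0], "grip": 0.44}, {"delta_pos": [0, 0, 40], "angular": [0, 0, 0], "grip": 0.8}, {"delta_pos": [-4, 40, 0], "angular": [0, 0, 0], "grip": 0.8}, {"delta_pos": [-4, 40, 0], "angular": [0, 0, 0], "grip": 0.8}, {"delta_pos": [-4, 40, 0], "angular": [0, 0, 0], "grip": 0.8}, {"delta_pos": [-5, 40, 0], "angular": [0, 0, 0], "grip": 0.8}, {"delta_pos": [-5, 40, 0], "angular": [0, 0, 0], "grip": 0.8}, {"delta_pos": [-5, 40, 0], "angular": [0, 0, 0], "grip": 0.8}, {"delta_pos": [-4, 38, 0], "angular": [0, 0, 0], "grip": 0.8}, {"delta_pos": [-4, 37, 0], "angular": [0, 0, 0], "grip": 0.8}, {"delta_pos": [0, 0, 0], "angular": [0, 0, 0], "grip": 0.8}])

```text
clock: 26.88
ee_pos: [0.4285, 0.1572, 0.2247]
ee_rot: [0.77, 0.638, 0.001, 0.0]
ft_force: [1.2, -1.1, 0.1]
finger_gap: 0.0697
gripper_force: 0.0
```

```bash
python3 loc.py glueB .4285 .1542;python3 loc.py glueA .56 .1533
python3 - <<'E'
from h import *
im,K,W=snap('wrist');im2,_,_=snap('side')
cv2.imwrite('pics/s6.png',np.hstack([cv2.resize(im2,(400,400)),cv2.resize(im,(400,400))]))
o=bot.get_obs();print(o['ee_pos'],o['ee_rot'],o['finger_gap'])
E
```

```text
glueB [0.464 0.138] 0.854 2
glueA [0.5607 0.1532] 0.875 2
[0.42910437 0.15349211 0.22360731] [ 7.72260413e-01  6.35306109e-01 -1.24614974e-05  4.51712457e-05] 0.0695359952652887
```

View pics/s6.png

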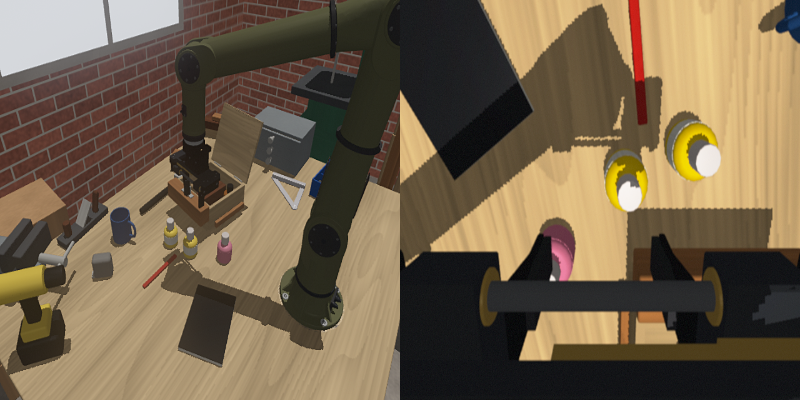

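Glue B has been knocked to about (0.464, 0.138). It is the yellow one at (627,185); the pink look-alike is at (560,250). Re-aligning and checking again.

Request:
servo_tool(deltas=[{"delta_pos": [18, -8, 0], "angular": [0, 0, 0], "grip": 0.7}, {"delta_pos": [17, -8, 0], "angular": [0, 0, 0], "grip": 0.7}, {"delta_pos": [0, 0, 0], "angular": [0, 0, 0], "grip": 0.7}, {"delta_pos": [0, 0, 0], "angular": [0, 0, 0], "grip": 0.7}])

```text
clock: 27.88
ee_pos: [0.4639, 0.138, 0.2233]
ee_rot: [0.772, 0.636, -0.0, -0.0]
ft_force: [-0.2, -0.5, -0.7]
finger_gap: 0.061
gripper_force: 0.0
```

```bash
python3 loc.py glueB .464 .138
python3 - <<'E'
from h import *
im,K,W=snap('wrist')
h=cv2.cvtColor(im,cv2.COLOR_BGR2HSV)
w=((h[...,1]<40)&(h[...,2]>170)).astype(np.uint8)
n,l,s,c=cv2.connectedComponentsWithStats(w)
for i in range(1,n):
    if s[i,4]>300: print(s[i],np.round(c[i]),np.round(ray(K,W,c[i],.092),4))
o=bot.get_obs();print(o['ee_pos'],o['ee_rot'],o['finger_gap'])
E
```

```text
glueB [0.4636 0.1388] 0.837 2
[443 163  21  38 565] [453. 182.] [[0.5633 0.1517 0.092 ]]
[301 215  38  28 866] [319. 228.] [[0.4613 0.1362 0.092 ]]
[0.46374365 0.13827415 0.22366317] [7.71730911e-01 6.35949205e-01 5.21237964e-05 8.65689535e-05] 0.061191991024335805
```

Request:
servo_tool(deltas=[{"delta_pos": [-1, 0, -50], "angular": [0, 0, 0], "grip": 0.7}, {"delta_pos": [0, 0, -50], "angular": [0, 0, 0], "grip": 0.7}, {"delta_pos": [0, 0, -40], "angular": [0, 0, 0], "grip": 0.7}, {"delta_pos": [0, 0, -13], "angular": [0, 0, 0], "grip": 0.7}, {"delta_pos": [0, 0, 0], "angular": [0, 0, 0], "grip": 0.1}, {"delta_pos": [0, 0, 0], "angular": [0, 0, 0], "grip": 0.1}, {"delta_pos": [0, 0, 0], "angular": [0, 0, 0], "grip": 0.1}, {"delta_pos": [0, 0, 0], "angular": [0, 0, 0], "grip": 0.1}, {"delta_pos": [0, 0, 0], "angular": [0, 0, 0], "grip": 0.1}, {"delta_pos": [0, 0, 0], "angular": [0, 0, 0], "grip": 0.1}])

```text
clock: 29.38
ee_pos: [0.4633, 0.1383, 0.0714]
ee_rot: [0.772, 0.636, 0.0, 0.0]
ft_force: [-3.7, -0.1, 6.3]
finger_gap: 0.0291
gripper_force: 30.0
```

Request:
servo_tool(deltas=[{"delta_pos": [0, 0, 40], "angular": [0, 0, 0], "grip": 0.1}, {"delta_pos": [0, 0, 55], "angular": [0, 0, 0], "grip": 0.1}, {"delta_pos": [0, 0, 50], "angular": [0, 0, 0], "grip": 0.1}, {"delta_pos": [2, -39, 0], "angular": [0, 0, 0], "grip": 0.1}, {"delta_pos": [2, -39, 0], "angular": [0, 0, 0], "grip": 0.1}, {"delta_pos": [2, -39, 0], "angular": [0, 0, 0], "grip": 0.1}, {"delta_pos": [2, -39, 0], "angular": [0, 0, 0], "grip": 0.1}, {"delta_pos": [3, -39, 0], "angular": [0, 0, 0], "grip": 0.1}, {"delta_pos": [2, -39, 0], "angular": [0, 0, 0], "grip": 0.1}, {"delta_pos": [0, 0, 0], "angular": [0, 0, 0], "grip": 0.1}, {"delta_pos": [0, 0, 0], "angular": [0, 0, 0], "grip": 0.1}])

```text
clock: 30.75
ee_pos: [0.4756, -0.0954, 0.2148]
ee_rot: [0.772, 0.636, -0.0, -0.001]
ft_force: [0.3, 1.0, -3.7]
finger_gap: 0.0293
gripper_force: 29.9
```

Run:
```python
from h import *
im,K,W=snap('wrist');im2,_,_=snap('side')
cv2.imwrite('pics/s7.png',np.hstack([cv2.resize(im2[100:280,240:430],(400,380)),cv2.resize(im,(400,380))]))
o=bot.get_obs();print(o['ee_pos'],o['ee_rot'],o['finger_gap'])
```

```text
[ 0.47589087 -0.09472734  0.21517777] [ 7.71305931e-01  6.36464478e-01 -1.10445608e-04 -3.42551325e-04] 0.029221528068299946
```

View pics/s7.png

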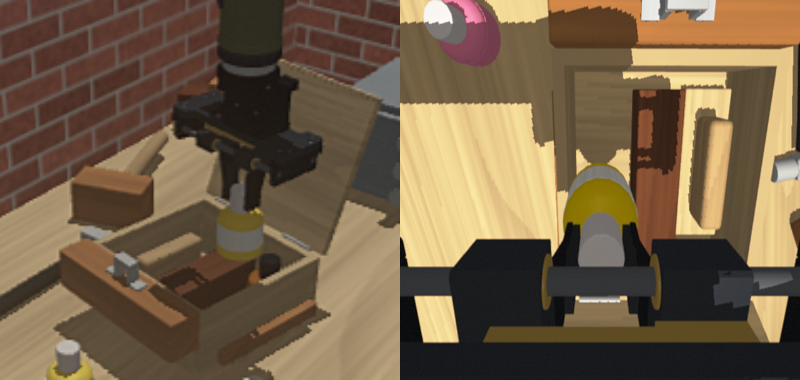

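The stain stands in its corner and the glue is upright above its slot. Lowering.

Request:
servo_tool(deltas=[{"delta_pos": [0, 0, -40], "angular": [0, 0, 0], "grip": 0.1}, {"delta_pos": [0, 0, -40], "angular": [0, 0, 0], "grip": 0.1}, {"delta_pos": [0, 0, -30], "angular": [0, 0, 0], "grip": 0.1}, {"delta_pos": [0, 0, -16], "angular": [0, 0, 0], "grip": 0.1}, {"delta_pos": [0, 0, -7], "angular": [0, 0, 0], "grip": 0.1}, {"delta_pos": [0, 0, 0], "angular": [0, 0, 0], "grip": 0.1}, {"delta_pos": [0, 0, 0], "angular": [0, 0, 0], "grip": 0.1}])

```text
clock: 31.72
ee_pos: [0.4771, -0.0961, 0.0838]
ee_rot: [0.772, 0.636, 0.001, 0.001]
ft_force: [-0.3, -0.2, -2.9]
finger_gap: 0.0292
gripper_force: 29.9
```

Request:
servo_tool(deltas=[{"delta_pos": [0, 0, -2], "angular": [0, 0, 0], "grip": 0.1}, {"delta_pos": [0, 0, -1], "angular": [0, 0, 0], "grip": 0.1}, {"delta_pos": [0, 0, 0], "angular": [0, 0, 0], "grip": 0.1}, {"delta_pos": [0, 0, 0], "angular": [0, 0, 0], "grip": 0.44}, {"delta_pos": [0, 0, 0], "angular": [0, 0, 0], "grip": 0.44}, {"delta_pos": [0, 0, 0], "angular": [0, 0, 0], "grip": 0.44}, {"delta_pos": [0, 0, 15], "angular": [0, 0, 0], "grip": 0.44}, {"delta_pos": [0, 0, 45], "angular": [0, 0, 0], "grip": 0.44}, {"delta_pos": [0, 0, 45], "angular": [0, 0, 0], "grip": 0.44}, {"delta_pos": [0, 0, 40], "angular": [0, 0, 0], "grip": 0.7}, {"delta_pos": [14, 42, 0], "angular": [0, 0, 0], "grip": 0.7}, {"delta_pos": [14, 42, 0], "angular": [0, 0, 0], "grip": 0.7}, {"delta_pos": [14, 42, 0], "angular": [0, 0, 0], "grip": 0.7}, {"delta_pos": [14, 41, 0], "angular": [0, 0, 0], "grip": 0.7}, {"delta_pos": [14, 41, 0], "angular": [0, 0, 0], "grip": 0.7}, {"delta_pos": [14, 41, 0], "angular": [0, 0, 0], "grip": 0.7}, {"delta_pos": [0, 0, 0], "angular": [0, 0, 0], "grip": 0.7}, {"delta_pos": [0, 0, 0], "angular": [0, 0, 0], "grip": 0.7}])

```text
clock: 33.98
ee_pos: [0.5601, 0.1521, 0.2251]
ee_rot: [0.772, 0.636, -0.0, 0.0]
ft_force: [1.1, -0.2, -0.5]
finger_gap: 0.0609
gripper_force: 0.0
```

```bash
python3 loc.py glueA .5607 .1532
python3 - <<'E'
from h import *
im,K,W=snap('wrist')
h=cv2.cvtColor(im,cv2.COLOR_BGR2HSV)
w=((h[...,1]<40)&(h[...,2]>170)).astype(np.uint8)
n,l,s,c=cv2.connectedComponentsWithStats(w)
for i in range(1,n):
    if s[i,4]>300: print(s[i],np.round(c[i]),np.round(ray(K,W,c[i],.092),4))
o=bot.get_obs();print(o['ee_pos'],o['ee_rot'],o['finger_gap'])
E
```

```text
glueA [0.5606 0.1529] 0.905 2
[300 214  37  27 814] [318. 226.] [[0.557  0.1503 0.092 ]]
[323 380  20  19 349] [332. 389.] [[0.5404 0.0052 0.092 ]]
[388 380  20  19 330] [398. 389.] [[ 0.5962 -0.0049  0.092 ]]
[0.56008074 0.15168195 0.22492326] [7.72563235e-01 6.34937751e-01 8.08770435e-05 3.05523807e-04] 0.060621004993080194
```

Request:
servo_tool(deltas=[{"delta_pos": [0, 1, -50], "angular": [0, 0, 0], "grip": 0.7}, {"delta_pos": [0, 0, -50], "angular": [0, 0, 0], "grip": 0.7}, {"delta_pos": [0, 0, -40], "angular": [0, 0, 0], "grip": 0.7}, {"delta_pos": [0, 0, -15], "angular": [0, 0, 0], "grip": 0.7}, {"delta_pos": [0, 0, 0], "angular": [0, 0, 0], "grip": 0.1}, {"delta_pos": [0, 0, 0], "angular": [0, 0, 0], "grip": 0.1}, {"delta_pos": [0, 0, 0], "angular": [0, 0, 0], "grip": 0.1}, {"delta_pos": [0, 0, 0], "angular": [0, 0, 0], "grip": 0.1}, {"delta_pos": [0, 0, 0], "angular": [0, 0, 0], "grip": 0.1}, {"delta_pos": [0, 0, 0], "angular": [0, 0, 0], "grip": 0.1}])

```text
clock: 35.48
ee_pos: [0.5602, 0.1544, 0.0706]
ee_rot: [0.772, 0.636, 0.0, 0.0]
ft_force: [-2.2, 0.4, 5.9]
finger_gap: 0.0291
gripper_force: 30.1
```

Request:
servo_tool(deltas=[{"delta_pos": [0, 0, 40], "angular": [0, 0, 0], "grip": 0.1}, {"delta_pos": [0, 0, 55], "angular": [0, 0, 0], "grip": 0.1}, {"delta_pos": [0, 0, 55], "angular": [0, 0, 0], "grip": 0.1}, {"delta_pos": [-12, -31, 15], "angular": [0, 0, 0], "grip": 0.1}, {"delta_pos": [-12, -31, 0], "angular": [0, 0, 0], "grip": 0.1}, {"delta_pos": [-12, -31, 0], "angular": [0, 0, 0], "grip": 0.1}, {"delta_pos": [-12, -31, 0], "angular": [0, 0, 0], "grip": 0.1}, {"delta_pos": [-12, -31, 0], "angular": [0, 0, 0], "grip": 0.1}, {"delta_pos": [-12, -31, 0], "angular": [0, 0, 0], "grip": 0.1}, {"delta_pos": [0, 0, 0], "angular": [0, 0, 0], "grip": 0.1}, {"delta_pos": [0, 0, 0], "angular": [0, 0, 0], "grip": 0.1}])

```text
clock: 36.85
ee_pos: [0.4879, -0.0314, 0.2341]
ee_rot: [0.772, 0.636, 0.0, -0.0]
ft_force: [-0.2, 0.4, -2.0]
finger_gap: 0.0294
gripper_force: 30.0
```

Run:
```python
from h import *
im,K,W=snap('wrist');im2,_,_=snap('side')
cv2.imwrite('pics/s8.png',np.hstack([cv2.resize(im2[100:280,240:430],(400,380)),cv2.resize(im,(400,380))]))
o=bot.get_obs();print(o['ee_pos'],o['ee_rot'],o['finger_gap'])
```

```text
[ 0.48815789 -0.03088627  0.23427454] [ 7.71382854e-01  6.36371319e-01 -1.33501220e-05 -1.90896620e-04] 0.029076454870769073
```

View pics/s8.png

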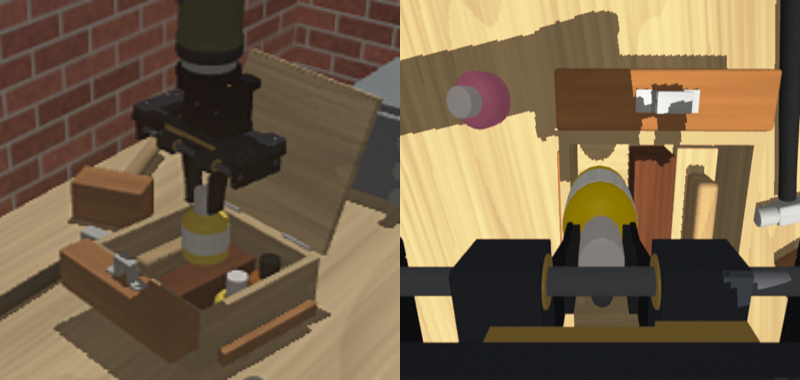

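The first glue and the stain stand in the crate, and the last glue hangs above its slot. Lowering.

Request:
servo_tool(deltas=[{"delta_pos": [1, -1, -45], "angular": [0, 0, 0], "grip": 0.1}, {"delta_pos": [0, 0, -45], "angular": [0, 0, 0], "grip": 0.1}, {"delta_pos": [0, 0, -35], "angular": [0, 0, 0], "grip": 0.1}, {"delta_pos": [0, 0, -18], "angular": [0, 0, 0], "grip": 0.1}, {"delta_pos": [0, 0, -8], "angular": [0, 0, 0], "grip": 0.1}, {"delta_pos": [0, 0, 0], "angular": [0, 0, 0], "grip": 0.1}, {"delta_pos": [0, 0, 0], "angular": [0, 0, 0], "grip": 0.1}])

```text
clock: 37.83
ee_pos: [0.49, -0.0328, 0.0846]
ee_rot: [0.772, 0.636, 0.001, 0.001]
ft_force: [-0.8, 0.6, -2.5]
finger_gap: 0.0294
gripper_force: 30.0
```

Request:
servo_tool(deltas=[{"delta_pos": [0, 0, -3], "angular": [0, 0, 0], "grip": 0.1}, {"delta_pos": [0, 0, -1], "angular": [0, 0, 0], "grip": 0.1}, {"delta_pos": [0, 0, 0], "angular": [0, 0, 0], "grip": 0.1}, {"delta_pos": [0, 0, 0], "angular": [0, 0, 0], "grip": 0.44}, {"delta_pos": [0, 0, 0], "angular": [0, 0, 0], "grip": 0.44}, {"delta_pos": [0, 0, 0], "angular": [0, 0, 0], "grip": 0.44}, {"delta_pos": [0, 0, 15], "angular": [0, 0, 0], "grip": 0.44}, {"delta_pos": [0, 0, 45], "angular": [0, 0, 0], "grip": 0.44}, {"delta_pos": [0, 0, 45], "angular": [0, 0, 0], "grip": 0.44}, {"delta_pos": [0, 0, 45], "angular": [0, 0, 0], "grip": 0}, {"delta_pos": [6, 0, 55], "angular": [0, 0, 0], "grip": 0}, {"delta_pos": [6, 0, 55], "angular": [0, 0, 0], "grip": 0}, {"delta_pos": [6, 0, 55], "angular": [0, 0, 0], "grip": 0}, {"delta_pos": [6, 0, 55], "angular": [0, 0, 0], "grip": 0}, {"delta_pos": [6, 0, 20], "angular": [0, 0, 0], "grip": 0}, {"delta_pos": [0, 0, 0], "angular": [0, 0, 0], "grip": 0}, {"delta_pos": [0, 0, 0], "angular": [0, 0, 0], "grip": 0}])

```text
clock: 39.95
ee_pos: [0.5185, -0.033, 0.4687]
ee_rot: [0.772, 0.636, -0.001, -0.0]
ft_force: [-0.9, -0.6, -0.4]
finger_gap: 0.0003
gripper_force: 0.0
```

Run:
```python
from fit import *
im,K,W=snap('wrist');im2,K2,W2=snap('side')
cr=[.543,-.109,-.1916]
c,s=np.cos(cr[2]),np.sin(cr[2])
def tw(P): return np.asarray(P)@np.array([[c,s,0],[-s,c,0],[0,0,1]])+[cr[0],cr[1],0]
for P in [[[-.105,-.099,.11],[.105,-.099,.11],[.105,.099,.11],[-.105,.099,.11]]]:
    cv2.polylines(im,[np.round(proj(K,W,tw(P))).astype(np.int32)],True,(0,0,255),1)
cv2.imwrite('pics/s9.png',np.hstack([cv2.resize(im2[100:280,240:430],(360,340)),cv2.resize(im[:330,180:520],(350,340))]))
h=np.array([0,-.113,.110])
for a in (1.92,1.5,1.2,.9,.6,.3,.1):
    f=np.array([0,np.cos(a),np.sin(a)]);n=np.array([0,-np.sin(a),np.cos(a)])
    print(a,np.round(tw([h+f*.21+n*.012])[0],4),np.round(tw([h+f*.224+n*.012])[0],4))
o=bot.get_obs();print(o['ee_pos'],o['ee_rot'],o['finger_gap'],o['joints'])
```

```text
1.92 [ 0.5057 -0.3015  0.3032] [ 0.5047 -0.3062  0.3164]
1.5 [ 0.522  -0.2171  0.3203] [ 0.5222 -0.2161  0.3343]
1.2 [ 0.5338 -0.1562  0.3101] [ 0.5348 -0.1512  0.3231]
0.9 [ 0.5445 -0.101   0.282 ] [ 0.5462 -0.0925  0.2929]
0.6 [ 0.5532 -0.0564  0.2385] [ 0.5554 -0.0451  0.2464]
0.3 [ 0.559  -0.0265  0.1835] [ 0.5616 -0.0133  0.1877]
0.1 [ 0.561  -0.016   0.1429] [ 0.5637 -0.0023  0.1443]
[ 0.51833196 -0.03305624  0.46832405] [ 7.71961385e-01  6.35668394e-01 -8.91521369e-04 -7.19352957e-04] -0.00012386800427289406 [ 0.05837382  0.04587104 -0.04838686  1.28845893  0.00232982  1.80960632
 -0.18246339]
```

View pics/s9.png

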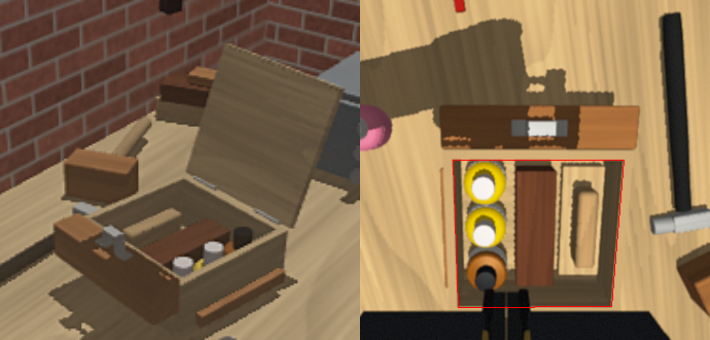

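All five items stand side by side on the crate floor, so the next job is the lid. I'll go over and behind it with closed fingers, off the bolt's middle line.

Request:
servo_tool(deltas=[{"delta_pos": [8, -47, 0], "angular": [0, 0, 0], "grip": 0}, {"delta_pos": [8, -47, 0], "angular": [0, 0, 0], "grip": 0}, {"delta_pos": [8, -47, 0], "angular": [0, 0, 0], "grip": 0}, {"delta_pos": [8, -47, 0], "angular": [0, 0, 0], "grip": 0}, {"delta_pos": [8, -48, 0], "angular": [0, 0, 0], "grip": 0}, {"delta_pos": [8, -48, 0], "angular": [0, 0, 0], "grip": 0}, {"delta_pos": [8, -48, 0], "angular": [0, 0, 0], "grip": 0}, {"delta_pos": [0, 0, 0], "angular": [0, 0, 0], "grip": 0}, {"delta_pos": [0, 0, -45], "angular": [0, 0, 0], "grip": 0}, {"delta_pos": [0, 0, -45], "angular": [0, 0, 0], "grip": 0}, {"delta_pos": [0, 0, -45], "angular": [0, 0, 0], "grip": 0}, {"delta_pos": [0, 0, -44], "angular": [0, 0, 0], "grip": 0}, {"delta_pos": [0, 0, 0], "angular": [0, 0, 0], "grip": 0}, {"delta_pos": [0, 0, 0], "angular": [0, 0, 0], "grip": 0}])

```text
clock: 41.8
ee_pos: [0.5756, -0.3647, 0.2927]
ee_rot: [0.772, 0.636, 0.001, 0.001]
ft_force: [-0.9, 0.2, 1.2]
finger_gap: 0.0002
gripper_force: 0.0
```

Run:
```python
from h import *
im2,K2,W2=snap('side');im,K,W=snap('scene')
cv2.imwrite('pics/s10.png',np.hstack([cv2.resize(im2[60:260,230:450],(400,364)),cv2.resize(im[60:260,170:390],(400,364))]))
o=bot.get_obs();print(o['ee_pos'],o['ft_force'])
```

```text
[ 0.57599837 -0.36545246  0.29365715] [ 0.28674951  0.22289555 -0.11554707]
```

View pics/s10.png

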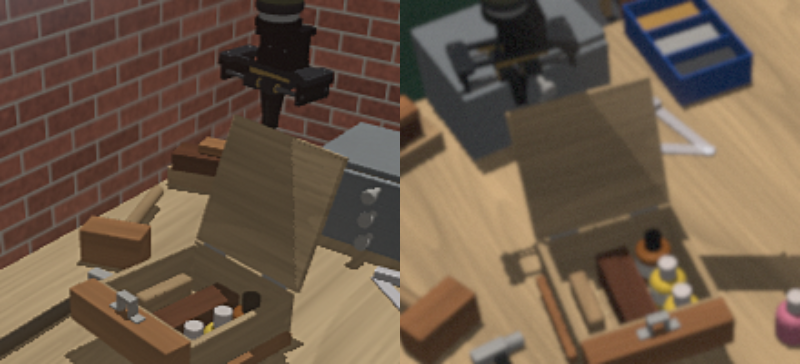

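The fingers are behind the lid, with its free edge at (290,135) in the left view. Pushing over.

Request:
servo_tool(deltas=[{"delta_pos": [3.5, 18, 2], "angular": [0, 0, 0], "grip": 0}, {"delta_pos": [3.5, 18, 2], "angular": [0, 0, 0], "grip": 0}, {"delta_pos": [3.5, 18, 2], "angular": [0, 0, 0], "grip": 0}, {"delta_pos": [3.5, 18, 2], "angular": [0, 0, 0], "grip": 0}, {"delta_pos": [3.5, 18, 2], "angular": [0, 0, 0], "grip": 0}, {"delta_pos": [3.5, 18, 2], "angular": [0, 0, 0], "grip": 0}, {"delta_pos": [3.5, 17.5, -2], "angular": [0, 0, 0], "grip": 0}, {"delta_pos": [3.5, 17.5, -2], "angular": [0, 0, 0], "grip": 0}, {"delta_pos": [3.5, 17.5, -2], "angular": [0, 0, 0], "grip": 0}, {"delta_pos": [3.5, 17.5, -3], "angular": [0, 0, 0], "grip": 0}])

```text
clock: 43.15
ee_pos: [0.6103, -0.1864, 0.2933]
ee_rot: [0.772, 0.636, -0.0, 0.001]
ft_force: [1.2, -4.8, -1.7]
finger_gap: 0.0007
gripper_force: 2.1
```

Now down the arc (a from 1.2 to 0.3).

Request:
servo_tool(deltas=[{"delta_pos": [2.5, 13, -5], "angular": [0, 0, 0], "grip": 0}, {"delta_pos": [2.5, 13, -6], "angular": [0, 0, 0], "grip": 0}, {"delta_pos": [2.5, 13, -7], "angular": [0, 0, 0], "grip": 0}, {"delta_pos": [2.5, 12, -8], "angular": [0, 0, 0], "grip": 0}, {"delta_pos": [2, 11, -9], "angular": [0, 0, 0], "grip": 0}, {"delta_pos": [2, 11, -10], "angular": [0, 0, 0], "grip": 0}, {"delta_pos": [2, 10, -10], "angular": [0, 0, 0], "grip": 0}, {"delta_pos": [2, 10, -11], "angular": [0, 0, 0], "grip": 0}, {"delta_pos": [1.5, 8, -12], "angular": [0, 0, 0], "grip": 0}, {"delta_pos": [1.5, 7, -13], "angular": [0, 0, 0], "grip": 0}, {"delta_pos": [1, 7, -13], "angular": [0, 0, 0], "grip": 0}, {"delta_pos": [1, 6, -13], "angular": [0, 0, 0], "grip": 0}])

```text
clock: 44.65
ee_pos: [0.6331, -0.0655, 0.1756]
ee_rot: [0.772, 0.636, 0.0, -0.0]
ft_force: [0.4, -1.6, 1.8]
finger_gap: 0.0002
gripper_force: 1.0
```

Request:
servo_tool(deltas=[{"delta_pos": [1, 4, -13], "angular": [0, 0, 0], "grip": 0}, {"delta_pos": [1, 3, -13], "angular": [0, 0, 0], "grip": 0}, {"delta_pos": [0, 2, -12], "angular": [0, 0, 0], "grip": 0}, {"delta_pos": [0, 1, -9], "angular": [0, 0, 0], "grip": 0}, {"delta_pos": [0, 0, -5], "angular": [0, 0, 0], "grip": 0}, {"delta_pos": [0, 0, -3], "angular": [0, 0, 0], "grip": 0}, {"delta_pos": [0, 0, 0], "angular": [0, 0, 0], "grip": 0}])

```text
clock: 45.52
ee_pos: [0.6352, -0.0555, 0.1225]
ee_rot: [0.772, 0.636, 0.0, -0.0]
ft_force: [-1.1, 1.4, 3.9]
finger_gap: 0.0007
gripper_force: 2.2
```

Request:
servo_tool(deltas=[{"delta_pos": [0, 0, -2], "angular": [0, 0, 0], "grip": 0}, {"delta_pos": [0, 0, -1], "angular": [0, 0, 0], "grip": 0}, {"delta_pos": [0, 0, 0], "angular": [0, 0, 0], "grip": 0}])

```text
clock: 45.9
ee_pos: [0.6352, -0.0555, 0.1224]
ee_rot: [0.772, 0.636, 0.001, 0.0]
ft_force: [-7.1, 2.0, 17.0]
finger_gap: 0.0006
gripper_force: 8.5
```

A firm stop at 0.1224 means the lid is shut. Backing off to look at the bolt.

Request:
servo_tool(deltas=[{"delta_pos": [0, 0, 30], "angular": [0, 0, 0], "grip": 0}, {"delta_pos": [0, 0, 50], "angular": [0, 0, 0], "grip": 0.6}, {"delta_pos": [-20, 10, 50], "angular": [0, 0, 0], "grip": 0.6}, {"delta_pos": [-20, 10, 50], "angular": [0, 0, 0], "grip": 0.6}, {"delta_pos": [-20, 10, 40], "angular": [0, 0, 0], "grip": 0.6}, {"delta_pos": [-20, 10, 0], "angular": [0, 0, 0], "grip": 0.6}, {"delta_pos": [0, 0, 0], "angular": [0, 0, 0], "grip": 0.6}, {"delta_pos": [0, 0, 0], "angular": [0, 0, 0], "grip": 0.6}])

```text
clock: 46.9
ee_pos: [0.5552, -0.0168, 0.3378]
ee_rot: [0.772, 0.635, -0.0, 0.0]
ft_force: [-0.2, -0.1, -0.0]
finger_gap: 0.0512
gripper_force: 0.0
```

Run:
```python
from h import *
ims=[]
for c in ['wrist','side','scene']:
    im,K,W=snap(c); spots(c,W,['bolt_knob','keeper']); ims.append(im)
cv2.imwrite('pics/s11.png',np.hstack([cv2.resize(ims[0][:330,140:500],(440,403)),cv2.resize(ims[1][150:290,250:400],(360,403))]))
o=bot.get_obs();print(o['ee_pos'],o['ft_force'])
```

```text
wrist bolt_knob 0.86 [ 0.55  -0.061  0.141]
wrist keeper 0.87 [ 0.558 -0.033  0.124]
side bolt_knob 0.48 [ 0.541 -0.067  0.133]
side keeper 0.9 [ 0.495 -0.045  0.126]
scene bolt_knob 0.72 [ 0.554 -0.074  0.141]
scene keeper 0.9 [ 0.568 -0.056  0.12 ]
[ 0.55515148 -0.01613691  0.33835003] [0.12852404 0.3345472  0.08422047]
```

View pics/s11.png

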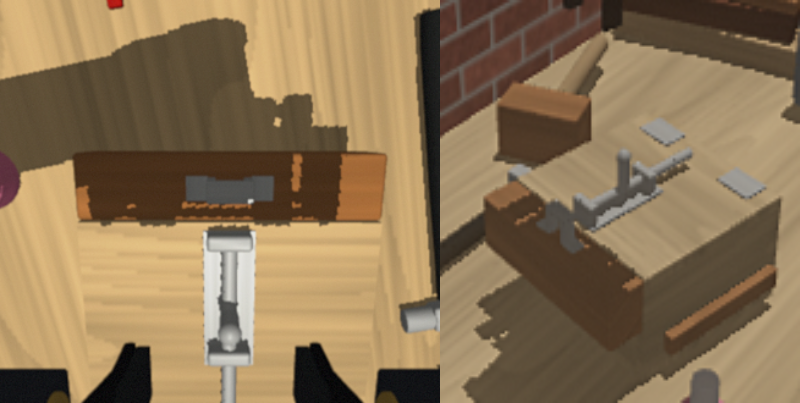

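Run:
```python
from h import *
for c,uv in [('wrist',(327.4,274)),('side',(326.7,204.5))]:
    im,K,W=snap(c)
    for z in (.172,.178): print(c,z,np.round(ray(K,W,uv,z)[0],4))
    cc=(.543,-.109); p=ray(K,W,uv,.175)[0]; d=p[:2]-cc; print('crate',np.round([.9816*d[0]-.1908*d[1],.1908*d[0]+.9816*d[1]],4))
o=bot.get_obs();print(o['ee_pos'],o['ee_rot'])
```

```text
wrist 0.172 [ 0.5495 -0.0702  0.172 ]
wrist 0.178 [ 0.5499 -0.0677  0.178 ]
crate [-0.0011  0.0406]
side 0.172 [ 0.5468 -0.0657  0.172 ]
side 0.178 [ 0.5407 -0.0574  0.178 ]
crate [-0.0083  0.0467]
[ 0.55509438 -0.01605601  0.33849061] [ 7.71944926e-01  6.35689413e-01 -3.74888703e-05  1.45420797e-05]
```

The lid is flat, and the knob is at about (327,274) in the wrist image, crate (0, 40 mm), with the bolt drawn back. Gripping the knob.

Request:
servo_tool(deltas=[{"delta_pos": [-2, -27, -40], "angular": [0, 0, 0], "grip": 0.6}, {"delta_pos": [-2, -26, -40], "angular": [0, 0, 0], "grip": 0.6}, {"delta_pos": [0, 0, -45], "angular": [0, 0, 0], "grip": 0.6}, {"delta_pos": [0, 0, -40], "angular": [0, 0, 0], "grip": 0.6}, {"delta_pos": [0, 0, -19], "angular": [0, 0, 0], "grip": 0.6}, {"delta_pos": [0, 0, 0], "angular": [0, 0, 0], "grip": 0}, {"delta_pos": [0, 0, 0], "angular": [0, 0, 0], "grip": 0}, {"delta_pos": [0, 0, 0], "angular": [0, 0, 0], "grip": 0}, {"delta_pos": [0, 0, 0], "angular": [0, 0, 0], "grip": 0}, {"delta_pos": [0, 0, 0], "angular": [0, 0, 0], "grip": 0}, {"delta_pos": [0, 0, 0], "angular": [0, 0, 0], "grip": 0}], grip_force=25)

```text
clock: 48.82
ee_pos: [0.5504, -0.0688, 0.1553]
ee_rot: [0.772, 0.636, -0.0, -0.0]
ft_force: [-4.5, 0.6, 5.8]
finger_gap: 0.0144
gripper_force: 25.0
```

Request:
servo_tool(deltas=[{"delta_pos": [1, 5.5, 0], "angular": [0, 0, 0], "grip": 0}, {"delta_pos": [1, 5.5, 0], "angular": [0, 0, 0], "grip": 0}, {"delta_pos": [1, 5.5, 0], "angular": [0, 0, 0], "grip": 0}, {"delta_pos": [1, 5.5, 0], "angular": [0, 0, 0], "grip": 0}, {"delta_pos": [1, 5.5, 0], "angular": [0, 0, 0], "grip": 0}, {"delta_pos": [1, 5.5, 0], "angular": [0, 0, 0], "grip": 0}, {"delta_pos": [1.5, 5.5, 0], "angular": [0, 0, 0], "grip": 0}, {"delta_pos": [1, 5.5, 0], "angular": [0, 0, 0], "grip": 0}, {"delta_pos": [0.2, 1, 0], "angular": [0, 0, 0], "grip": 0}, {"delta_pos": [0, 0, 0], "angular": [0, 0, 0], "grip": 0}, {"delta_pos": [0, 0, 0], "angular": [0, 0, 0], "grip": 0}])

```text
clock: 50.2
ee_pos: [0.5585, -0.0275, 0.1552]
ee_rot: [0.773, 0.635, -0.002, 0.001]
ft_force: [-5.8, -4.7, 6.5]
finger_gap: 0.0141
gripper_force: 25.0
```

Request:
servo_tool(deltas=[{"delta_pos": [0.5, 2.5, 0], "angular": [0, 0, 0], "grip": 0}, {"delta_pos": [0.3, 1.5, 0], "angular": [0, 0, 0], "grip": 0}, {"delta_pos": [0, 0, 0], "angular": [0, 0, 0], "grip": 0}, {"delta_pos": [0, 0, 0], "angular": [0, 0, 0], "grip": 0}])

```text
clock: 50.7
ee_pos: [0.5586, -0.0274, 0.1552]
ee_rot: [0.774, 0.634, -0.004, 0.002]
ft_force: [-8.1, -11.2, 7.5]
finger_gap: 0.014
gripper_force: 25.0
```

Request:
servo_tool(deltas=[{"delta_pos": [0.5, 2.5, 0], "angular": [0, 0, 0], "grip": 0}, {"delta_pos": [0.3, 1.5, 0], "angular": [0, 0, 0], "grip": 0}, {"delta_pos": [0, 0, 0], "angular": [0, 0, 0], "grip": 0}, {"delta_pos": [0, 0, 0], "angular": [0, 0, 0], "grip": 0}], grip_force=50)

```text
clock: 51.2
ee_pos: [0.5586, -0.0273, 0.1552]
ee_rot: [0.774, 0.633, -0.006, 0.003]
ft_force: [-10.2, -17.9, 8.9]
finger_gap: 0.0137
gripper_force: 50.0
```

It's against a hard stop. Unloading, releasing and looking.

Request:
servo_tool(deltas=[{"delta_pos": [-1.3, -7, 0], "angular": [0, 0, 0], "grip": 0}, {"delta_pos": [0, 0, 0], "angular": [0, 0, 0], "grip": 0}, {"delta_pos": [0, 0, 0], "angular": [0, 0, 0], "grip": 0.6}, {"delta_pos": [0, 0, 0], "angular": [0, 0, 0], "grip": 0.6}, {"delta_pos": [0, 0, 0], "angular": [0, 0, 0], "grip": 0.6}, {"delta_pos": [0, 0, 0], "angular": [0, 0, 0], "grip": 0.6}, {"delta_pos": [0, 0, 40], "angular": [0, 0, 0], "grip": 0.6}, {"delta_pos": [0, 10, 50], "angular": [0, 0, 0], "grip": 0.6}, {"delta_pos": [0, 10, 50], "angular": [0, 0, 0], "grip": 0.6}, {"delta_pos": [0, 0, 45], "angular": [0, 0, 0], "grip": 0.6}, {"delta_pos": [0, 0, 0], "angular": [0, 0, 0], "grip": 0.6}, {"delta_pos": [0, 0, 0], "angular": [0, 0, 0], "grip": 0.6}])

```text
clock: 52.7
ee_pos: [0.5599, -0.0029, 0.3389]
ee_rot: [0.772, 0.636, -0.0, -0.0]
ft_force: [-0.1, -0.8, -0.0]
finger_gap: 0.0524
gripper_force: 0.0
```

Run:
```python
from h import *
ims=[]
for c in ['wrist','side']:
    im,K,W=snap(c); spots(c,W,['bolt_knob']); ims.append(im)
    if c=='wrist': Kw,Ww=K,W
im=ims[0]
c,s=np.cos(-.1916),np.sin(-.1916)
for y in (.0405,.0825,.0855):
    p=np.array([.543-y*s,-.109+y*c,.175]);print(y,np.round(proj(Kw,Ww,[p])[0],1))
cv2.imwrite('pics/s12.png',np.hstack([cv2.resize(im[100:340,200:440],(480,480),interpolation=cv2.INTER_CUBIC),cv2.resize(ims[1][160:280,260:340],(320,480),interpolation=cv2.INTER_CUBIC)]))
o=bot.get_obs();print(o['ee_pos'],o['ft_force'])
```

```text
wrist bolt_knob 0.72 [ 0.556 -0.045  0.14 ]
side bolt_knob 0.7 [ 0.551 -0.032  0.136]
0.0405 [326.2 288.6]
0.0825 [326.3 242.9]
0.0855 [326.3 239.5]
[ 0.55948962 -0.00311433  0.33806734] [ 0.41014398 -0.46680778  0.46439738]
```

View pics/s12.png

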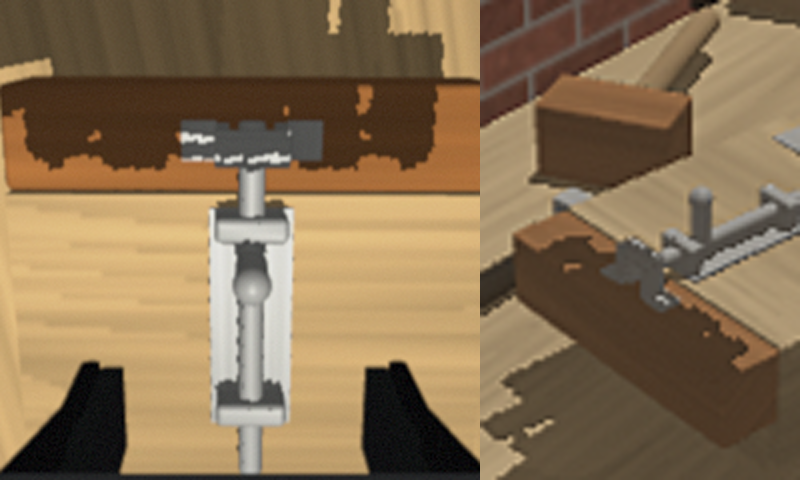

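Run:
```python
from h import *
im,K,W=snap('wrist')
def cy(uv,z):
    d=ray(K,W,uv,z)[0][:2]-[.543,-.109]; return round((.1905*d[0]+.9817*d[1])*1000,1)
print('front guide top edges',cy((326,210),.147),cy((326,221.5),.147),'rear',cy((326,302.5),.147),cy((326,311),.147),'knob',cy((326,243.5),.172),cy((326,243.5),.178),'rail edge',cy((326,196),.122))
g=im[190:330,318:336].mean(axis=(1,2)).round().astype(int);print(g.tolist())
```

```text
front guide top edges 104.2 93.6 rear 13.3 4.3 knob 80.9 82.9 rail edge 111.8
[148, 150, 152, 150, 146, 140, 143, 156, 164, 159, 148, 142, 141, 141, 141, 141, 139, 124, 97, 99, 133, 166, 193, 207, 208, 208, 209, 209, 207, 189, 154, 114, 93, 94, 97, 98, 100, 102, 103, 102, 98, 94, 90, 90, 93, 101, 110, 117, 124, 132, 140, 147, 155, 162, 168, 172, 173, 171, 171, 172, 170, 165, 165, 172, 178, 179, 180, 180, 176, 171, 171, 172, 171, 174, 177, 177, 178, 177, 174, 170, 170, 170, 172, 175, 177, 177, 177, 174, 169, 169, 170, 171, 174, 175, 176, 176, 175, 173, 170, 164, 151, 138, 134, 134, 133, 132, 132, 132, 129, 118, 95, 78, 95, 129, 164, 194, 207, 204, 199, 196, 193, 187, 172, 160, 157, 155, 156, 158, 160, 161, 161, 160, 158, 154, 152, 153, 155, 157, 157, 158]
```

The knob is at about crate y 82 mm and the tip is through the hoop. I'll make sure it is at the end by pushing from behind with closed fingers.

Request:
servo_tool(deltas=[{"delta_pos": [-3, -26, -40], "angular": [0, 0, 0], "grip": 0}, {"delta_pos": [-3, -26, -40], "angular": [0, 0, 0], "grip": 0}, {"delta_pos": [0, 0, 0], "angular": [0, 0, 0], "grip": 0}, {"delta_pos": [0, 0, 0], "angular": [0, 0, 0], "grip": 0}, {"delta_pos": [0, 0, -40], "angular": [0, 0, 0], "grip": 0}, {"delta_pos": [0, 0, -40], "angular": [0, 0, 0], "grip": 0}, {"delta_pos": [0, 0, -24], "angular": [0, 0, 0], "grip": 0}, {"delta_pos": [0, 0, 0], "angular": [0, 0, 0], "grip": 0}, {"delta_pos": [1, 4, 0], "angular": [0, 0, 0], "grip": 0}, {"delta_pos": [1, 4, 0], "angular": [0, 0, 0], "grip": 0}, {"delta_pos": [0.5, 3, 0], "angular": [0, 0, 0], "grip": 0}, {"delta_pos": [0.5, 3, 0], "angular": [0, 0, 0], "grip": 0}, {"delta_pos": [0, 0, 0], "angular": [0, 0, 0], "grip": 0}])

```text
clock: 54.58
ee_pos: [0.5574, -0.0465, 0.1575]
ee_rot: [0.773, 0.634, -0.001, 0.003]
ft_force: [-2.3, -10.1, 5.3]
finger_gap: 0.0006
gripper_force: 4.8
```

Request:
servo_tool(deltas=[{"delta_pos": [0.5, 3, 0], "angular": [0, 0, 0], "grip": 0}, {"delta_pos": [0.5, 3, 0], "angular": [0, 0, 0], "grip": 0}, {"delta_pos": [0, 0, 0], "angular": [0, 0, 0], "grip": 0}])

```text
clock: 54.95
ee_pos: [0.5575, -0.0461, 0.1576]
ee_rot: [0.774, 0.633, -0.004, 0.005]
ft_force: [-4.7, -19.0, 6.6]
finger_gap: 0.0002
gripper_force: 9.2
```

It holds hard at 19 N, so the bolt is at its end stop. Retreating.

Request:
servo_tool(deltas=[{"delta_pos": [-2, -12, 0], "angular": [0, 0, 0], "grip": 0}, {"delta_pos": [-2, -10, 0], "angular": [0, 0, 0], "grip": 0}, {"delta_pos": [0, 0, 40], "angular": [0, 0, 0], "grip": 0}, {"delta_pos": [0, 0, 50], "angular": [0, 0, 0], "grip": 0}, {"delta_pos": [0, 40, 50], "angular": [0, 0, 0], "grip": 0}, {"delta_pos": [0, 40, 50], "angular": [0, 0, 0], "grip": 0}, {"delta_pos": [0, 0, 0], "angular": [0, 0, 0], "grip": 0}, {"delta_pos": [0, 0, 0], "angular": [0, 0, 0], "grip": 0}])

```text
clock: 55.95
ee_pos: [0.5538, 0.0211, 0.3426]
ee_rot: [0.772, 0.636, -0.0, -0.0]
ft_force: [-1.3, -0.0, -0.5]
finger_gap: 0.0002
gripper_force: 0.0
```

Run:
```python
from h import *
a=snap('side')[0];b=snap('wrist')[0]
cv2.imwrite('pics/s13.png',np.hstack([cv2.resize(a,(400,300)),cv2.resize(b,(400,300))]))
```

```text
(no output)
```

View pics/s13.png

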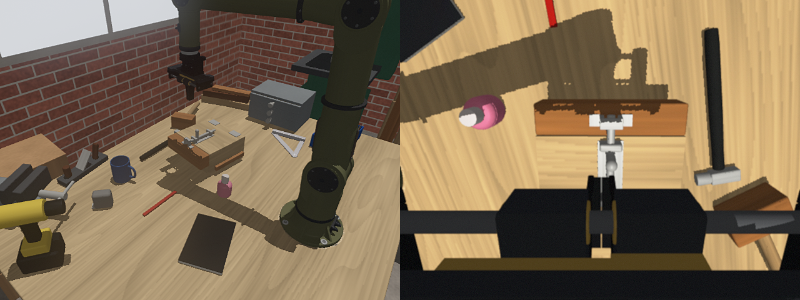

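The lid is flat, the bolt is through the hoop at (610,122), and the other bench items are undisturbed.

```bash
python3 -c "
from station import bot;print(bot.sign_off())"
```

```text
the job is handed in; nothing more can be done
None
```

I packed the block, push block, stain and both glue bottles upright in the crate, shut the lid flat, then slid the bolt through the keeper to its end stop. There was no tin on the bench. I handed the job in at about 56 s; no verdict came back.

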